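# Fit the hopper on the glue doser and hold its feed slide open at the pointer

## Task

Carry the glue-granule hopper upright to the doser and lower it (no dropping) over the two pegs until its flange sits flat on the seat, then let go of it. Then take the doser's spring-return feed slide by its upright black grip, pull it out until the slide's pointed tip stands level with the tip of the pointer on the scale rail, and keep holding it there: finish with the grip still in the fingers, because the slide springs shut when released. Leave everything else on the bench where it is.

Things in the scene. Friction and masses are not known exactly. Their poses are not given: they have to be found in the camera images.
- hopper: Loose hopper, 0.3 to 0.65 kg, 159 mm tall, standing on the bench. Origin: centre of its underside. Flange 136 (its x) x 90 (its y) x 8 mm with two through holes of 14 mm at its x = +52 and -52 mm; white funnel-shaped body up to 84 mm diameter; black lid 88 mm diameter, its top 118 mm up; on the lid a black grip bar 60 mm long (its x), 16 mm thick (its y), from 118 to 159 mm up. Its two ends are alike, so either way round on the pegs is right. z up
- doser: Fixed dosing unit on the bench. Origin: on the bench surface, below the middle of the housing face where the slide comes out. Housing 130 (x) x 140 (y) mm from y = 0 to +140 mm, its seat plate's top 58 mm up; a motor stub sticks out of it to x = +115 mm. Towards its -y a tray 100 mm wide and 240 mm long, 10 mm high, carries the slide; the guide strip (18 mm high) and the scale rail (16 mm high) run along it at x = -21 and +44 mm. z up
- seat (a point): Centre of the doser's aluminium seat, on its top face, 58 mm above the bench, axes as the doser's. Two upright steel pegs, 10 mm diameter with cone tips, 24 mm tall, stand on the seat 52 mm to its +x and -x. Seated, the hopper's origin is at this point with its x axis along the doser's x (either way)
- slide (a joint): Travel of the feed slide in m: 0 = shut (sprung home), 0.10 = full stroke; it moves along the doser's -y. The spring pulls it shut with about 5 N at 0 and 12 N more per 0.1 m of travel
- pull_grip (a point): Black upright grip plate fixed on the slide's outer end: 14 mm thick (doser y), 36 mm wide (doser x), 63 mm tall, its foot 22 mm and its top 85 mm above the bench. This point: centre of its foot. Axes as the doser's. It moves with the slide; shut, it stands 95 mm from the housing
- slide_tip (a point): Point of the small steel tip that sticks out sideways (doser +x) from the slide beside the grip: at the grip's middle in doser y, 29.5 mm to +x of it, 21 mm above the bench. Moves with the slide
- pointer_tip (a point): Point of the fixed steel pointer on the scale rail, facing the slide, 21 mm above the bench, pointer up to 26 mm high; axes as the doser's. The slide is at the mark when slide_tip and pointer_tip have the same doser y (they then stand 5 mm apart in x). The pointer stands 35 to 75 mm of slide travel from the shut position
- band_roll: bystander: flat roll of wood-look edge banding, ring 90 mm outside, 22 mm high, lying flat; origin: centre of its underside. It lies on the same side of the bench as the hopper, either nearer or farther than it
- glue_bottle: bystander: white closed bottle, 60 mm diameter, 170 mm tall, standing; origin: centre of its underside
- tape: bystander: grey tape measure standing on edge, 70 x 36 x 62 mm; origin: centre of its underside
- screwdriver: bystander: screwdriver lying on the bench, black handle; origin below its middle
- mug: bystander: white mug, 76 mm diameter, 90 mm tall; origin: centre of its underside
- offcut: bystander: small white board offcut lying flat, 110 x 50 x 16 mm; origin: centre of its underside
- trimmer: bystander: hand edge trimmer, aluminium sole 50 x 90 x 24 mm with black grip, 54 mm tall; origin: centre of its underside
Not all that is in view belongs to the job. What is shaped like the hopper but red is not meant.

How it is judged:
By the outcome, as a careful person would: the job done as asked, in the order asked, and still so for the second after the job is handed in, while the arm keeps its last pose, push and grip.
It also fails if it takes over 54 s, if anything falls off the work surface, if the arm or the gripper's body presses on something with over 40 N, if the wrist force passes 120 N, or if a joint passes its speed limit or range.

## Robot

A 6-joint arm with a two-finger parallel gripper is mounted at the origin on the work surface. World frame = base frame: x ahead of the robot, y to its left, z up, the work surface at z = 0. Lengths are in m, angles in rad, forces in N, time in s.
With the tool pointing down it reaches from about 0.425 to 0.95 m from the base axis. Payload 3.5 kg.
Tool frame: the origin (TCP) lies on the mounting face of the last link; the fingertips stand 173 mm ahead of it and the grasp point (between the pads) lies 155 mm ahead of it; z points along the fingers, x is the direction in which the jaws open and shut, and the axes are right-handed (so a half turn about z gives the same grasp; the last joint's range is limited). The gripper opens to 85 mm and grips with 20 to 120 N. Pads are 22 mm wide; open, the fingers measure 114 mm over their backs; the gripper's body (76 mm by 85 mm) begins 54 mm behind the grasp point. The pads swing forward as they close: fully open they stand 13 mm farther back than shut.
Start: joints at [1.064, 0.286, 1.577, -0, 1.279, -0.15], TCP at [0.236, 0.632, 0.405] pointing down, gripper open.
Joint ranges: [-2.77, 2.77], [-0.9, 2.22], [0.21, 2.48], [-1.53, 4.67], [0.24, 2.81], [-2.84, 2.84]. Speed limits (rad/s): [2.79, 2.79, 3.14, 3.14, 3.14, 3.14].

## Interface

Orientations are given as a unit quaternion [x, y, z, w].
In Python, from plant import get_state, read_camera, sign_off gives the robot as it stands.
- The arm moves only by the shell command python3 -m jog 'ROWS' [FORCE]. ROWS is JSON, a list of rows, each an object of numbers: "grip": the closure, from 0 (fully open) to 1 (shut); "x", "y", "z": the shift along the tool's x, y, z in mm; "rx", "ry", "rz": the turn, a rotation vector about the tool's x, y, z in degrees. A call has 1 to 8 rows; each row shifts and turns the commanded pose from where the row before left it, along the tool's axes as they then stand; what a row does not reach is not made up. A row lasts 1/12 s, in which the tool goes at most 41.7 mm and 7.16 degrees, less where a joint would pass 70% of its speed; a pose out of reach is approached as far as the arm can. A call with a gripper value outside its range is refused whole. The fingers move at their own pace and stop on an object; FORCE is the grip in N (left out, the last holds). Time passes only in rows, so rows that do not move let the fingers close. It gives the time, the measured TCP pose, the force and the opening at its end, in the units of the state.
- get_state(): the state, without advancing time (a new reading comes with each control period).
- read_camera(name): name is "scene" or "top"; returns a dict with "frame" (384x512x3 uint8, red, green, blue), "intrinsics" (3x3 intrinsics, pixels), "R" (3x3) and "t" (3): a world point X has camera coordinates R X + t. Camera axes: x right, y down, z forward; pixel columns grow to the right and rows downward; lengths in m; the calibration is good to about 2 mm. A picture is of the moment at which its call begins. There is no depth.
- sign_off(): hands the job in, once; it reports no verdict.
The state is a dict: "time": time; "qpos": joint angles; "dq": joint speeds; "joint_efforts": joint torques, N m; "eef_pos": TCP position; "tcp_rot": TCP orientation; "contact_force": force on the tool from outside, world axes, zero at the start; "wrist_torque": the same for the moment, N m; "opening": opening from 0.0 (shut) to 1.0 (fully open).
Only numpy, scipy, OpenCV 4.12 (cv2) and the standard library are available. Lean on these libraries where they do the work, as an engineer would, in place of code of your own. Each camera call takes 0.05 s, during which the arm holds its last target.

## Working session

There is one attempt and no reset: what is moved stays moved. The work goes in short steps, Python scripts to look and compute and a shell command to move; the robot and the scene stay as the last step left them, time stands still between calls to the robot, and variables do not carry over. Pictures are saved under pics/ and viewed, and the job is handed in when it is done.

```bash
ls; mkdir -p pics
python3 - <<'E'
from plant import get_state, read_camera
import cv2
s=get_state()
print(s)
for n in("scene","top"):
    c=read_camera(n); cv2.imwrite(f"pics/{n}0.png",cv2.resize(c["frame"][:,:,::-1],(800,600),interpolation=cv2.INTER_CUBIC)); print(n,c["intrinsics"],c["R"],c["t"])
E
```

```text
pics
{'time': 0.0, 'qpos': array([ 1.06400933e+00,  2.87183424e-01,  1.57819063e+00, -6.59481602e-06,
        1.27861361e+00, -1.50009220e-01]), 'dq': array([-5.81379449e-05,  5.86649756e-04,  4.61963271e-04, -1.10715959e-03,
       -4.46243694e-04,  8.94091707e-04]), 'joint_efforts': array([-1.45401505e-04, -4.05982518e+01, -2.92628145e+01, -9.85693396e-05,
        5.74668258e-03, -2.73573271e-06]), 'eef_pos': array([0.23560131, 0.63227511, 0.40332747]), 'tcp_rot': array([ 8.21356507e-01,  5.70413933e-01, -1.07322529e-03,  5.31241630e-04]), 'contact_force': array([0.73554534, 0.60345194, 0.52915432]), 'wrist_torque': array([ 0.02500082, -0.03023281,  0.02131315]), 'opening': 0.9978239352543703}
scene [[480.49956145   0.         249.30675527]
 [  0.         480.49956145 189.56918048]
 [  0.           0.           1.        ]] [[ 0.86386833  0.50369055  0.00522837]
 [ 0.39035484 -0.66285651 -0.63894002]
 [-0.31836239  0.55400096 -0.76923879]] [-0.5051404  -0.09183361  1.38117811]
top [[476.55425861   0.         248.69026709]
 [  0.         476.55425861 192.45595628]
 [  0.           0.           1.        ]] [[ 0.00433484 -0.99998939 -0.00155634]
 [-0.9902039  -0.0040752  -0.13956941]
 [ 0.13956159  0.00214611 -0.99021107]] [0.095806   0.52455035 1.12603283]
```

View pics/scene0.png

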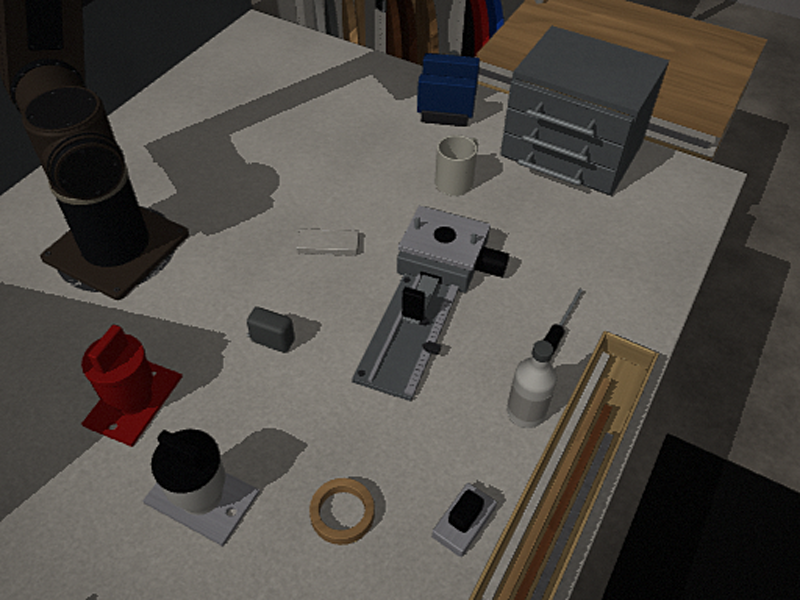

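View pics/top0.png

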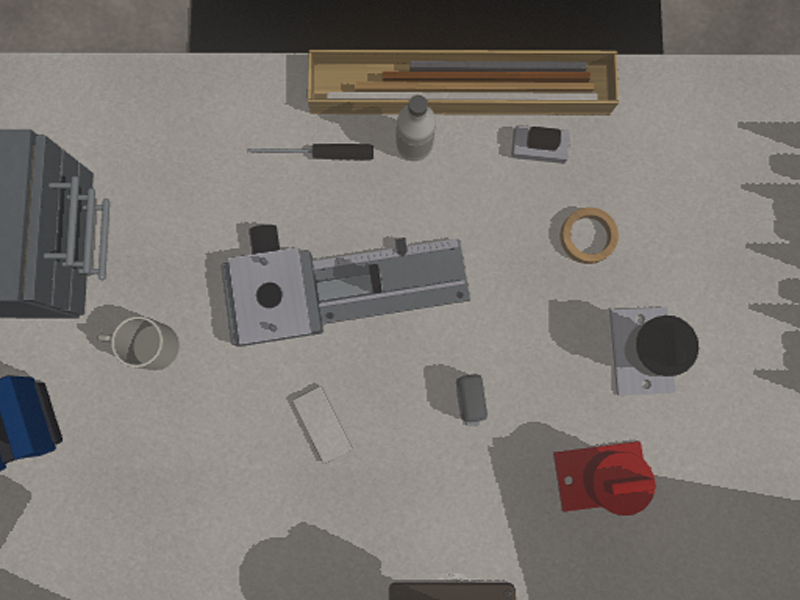

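I compared the candidates for the hopper. The grey-white body with the black lid at scene (190,470) / top (650,348) fits. The red one at scene (125,375) / top (610,478) is the decoy. The mug and bottle are the wrong shape. Next I'll take close crops.

```bash
cat > h.py <<'E'
import numpy as np, cv2
from plant import get_state, read_camera
def ray(c,u,v):
    d=c["R"].T@np.linalg.solve(c["intrinsics"],[u,v,1.]); o=-c["R"].T@c["t"]; return o,d
def onz(c,u,v,z):
    o,d=ray(c,u,v); return o+d*(z-o[2])/d[2]
def proj(c,X):
    p=c["intrinsics"]@(c["R"]@np.asarray(X,float)+c["t"]); return p[:2]/p[2]
def two(c1,p1,c2,p2):
    A=[];b=[]
    for c,p in((c1,p1),(c2,p2)):
        o,d=ray(c,*p); d=d/np.linalg.norm(d); M=np.eye(3)-np.outer(d,d); A.append(M); b.append(M@o)
    X=np.linalg.lstsq(np.vstack(A),np.hstack(b),rcond=None)[0]
    return X,[np.linalg.norm(A[i]@X-b[i]) for i in(0,1)]
def crop(c,u0,v0,w,h,f,name,gain=1.6):
    im=c["frame"][v0:v0+h,u0:u0+w,::-1]
    im=np.clip(im.astype(float)*gain,0,255).astype(np.uint8)
    cv2.imwrite(name,cv2.resize(im,None,fx=f,fy=f,interpolation=cv2.INTER_CUBIC))
E
python3 - <<'E'
from h import *
t=read_camera("top"); s=read_camera("scene")
import pickle; pickle.dump((t,s),open("c0.pkl","wb"))
crop(t,375,180,90,85,7,"pics/t_hop.png"); crop(t,135,130,180,105,4.4,"pics/t_dos.png")
crop(s,85,265,90,90,6,"pics/s_hop.png"); crop(s,215,120,120,145,4,"pics/s_dos.png")
E
```

```text
(no output)
```

View pics/t_hop.png

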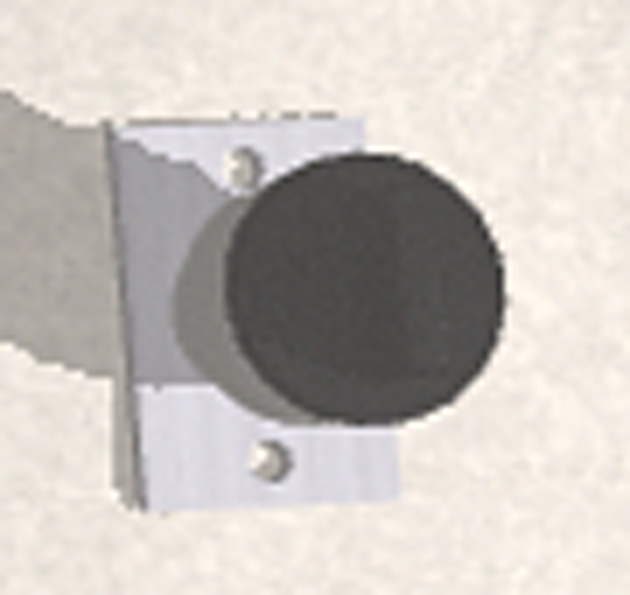

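View pics/t_dos.png

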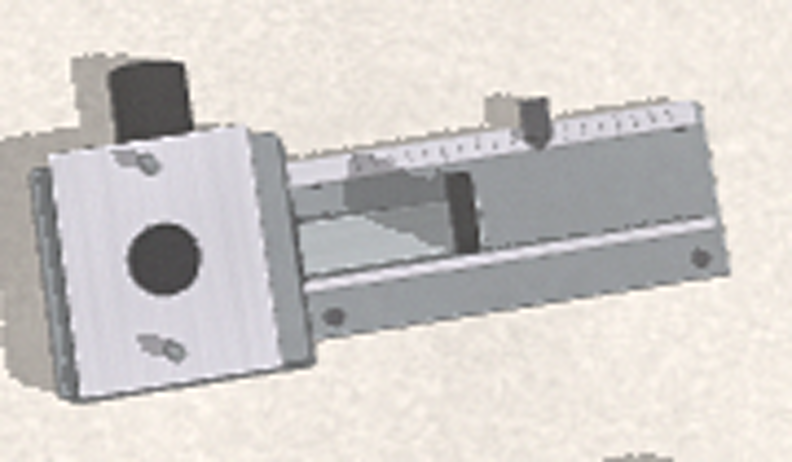

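View pics/s_hop.png

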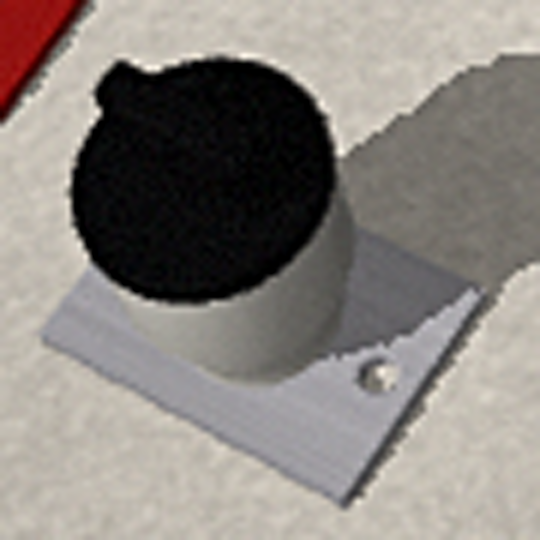

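View pics/s_dos.png

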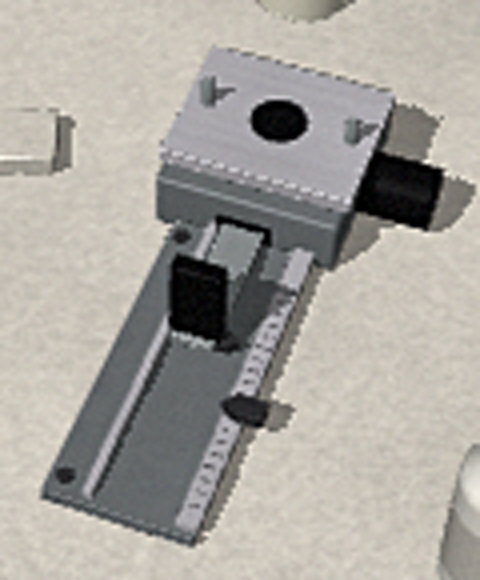

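Run:
```python
from h import *
import pickle
t,s=pickle.load(open("c0.pkl","rb"))
def sub(c,u0,v0,w,h,f):
    im=np.clip(c["frame"][v0:v0+h,u0:u0+w,::-1].astype(float)*1.6,0,255).astype(np.uint8)
    return cv2.resize(im,(w*f,h*f),interpolation=cv2.INTER_NEAREST)
# pegs: top boxes, scene boxes 24x24 x16
a=np.hstack([sub(t,155,158,24,18,16),sub(t,160,198,24,18,16)])
b=np.hstack([sub(s,258,134,24,18,16),sub(s,295,144,24,18,16)])
cv2.imwrite("pics/pegs.png",np.vstack([a,b]))
a=np.hstack([sub(t,230,145,40,44,9),sub(s,250,180,40,44,9)])
cv2.imwrite("pics/grip.png",a)
f=lambda x,y,F,u0,v0:((x+.5)/F-.5+u0,(y+.5)/F-.5+v0)
print("top hole1",h1:=onz(t,*f(244,169,7,375,180),.008)); print("top hole2",h2:=onz(t,*f(271,462,7,375,180),.008))
print(np.linalg.norm(h1-h2),(h1+h2)/2)
P=[onz(t,*f(x,y,7,375,180),.008) for x,y in((113,127),(363,120),(399,498),(147,510))]
for i in range(4):print(P[i],np.linalg.norm(P[i]-P[i-1]))
print("mean",np.mean(P,0))
print("scene hole",onz(s,*f(378,376,6,85,265),.008))
# bar: lid center
print("feedhole top",onz(t,*f(165,259,4.4,135,130),.058),"scene",onz(s,*f(279,120,4,215,120),.058))
```

```text
top hole1 [ 0.5015268  -0.30255584  0.008     ]
top hole2 [ 0.39784804 -0.30761503  0.008     ]
0.10380212036340748 [ 0.44968742 -0.30508543  0.008     ]
[ 0.51641146 -0.25650798  0.008     ] 0.13567650398043668
[ 0.51929777 -0.34572952  0.008     ] 0.08926820962840017
[ 0.38547192 -0.35197764  0.008     ] 0.13397162548982589
[ 0.38090947 -0.26338725  0.008     ] 0.08870778912304904
mean [ 0.45052266 -0.3044006   0.008     ]
scene hole [ 0.50416558 -0.30202775  0.008     ]
feedhole top [0.5300439 0.2817117 0.058    ] scene [0.53062353 0.28421622 0.058     ]
```

View pics/pegs.png

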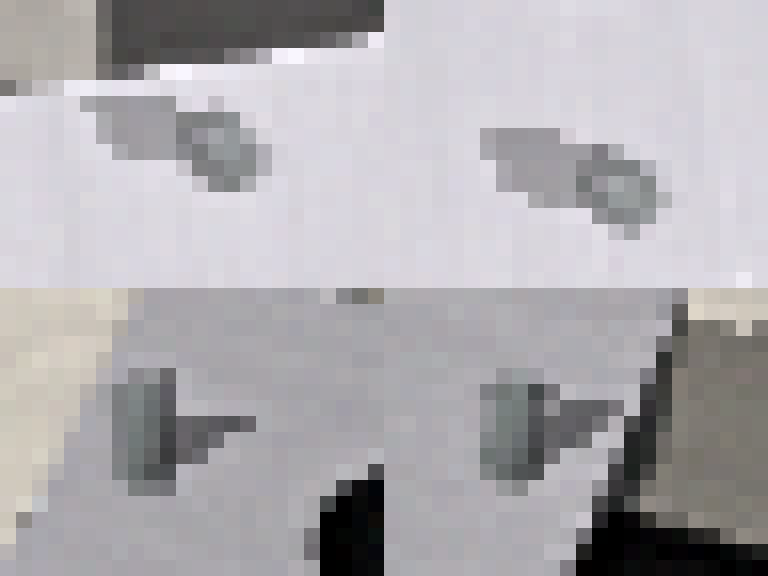

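View pics/grip.png

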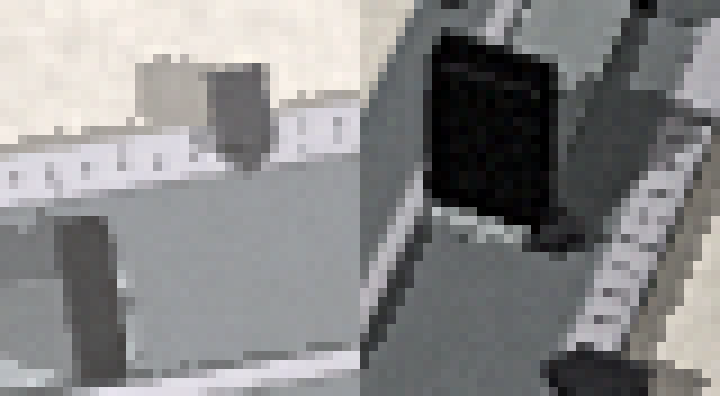

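Run:
```python
from h import *
import pickle
t,s=pickle.load(open("c0.pkl","rb"))
p1t=(168.4,166.4);p2t=(174.06,209.4)
p1s=(258+144/16-.5,134+8.95-.5);p2s=(295+129/16-.5,144+9.4-.5)  # left=-x? right=+x
for a,b in((p1t,p2s),(p2t,p1s)):
    print("top",onz(t,*a,.069),"scene",onz(s,*b,.069),two(t,a,s,b))
a=onz(t,*p1t,.069);b=onz(t,*p2t,.069);d=a-b;print("top mid",(a+b)/2,np.linalg.norm(d),np.degrees(np.arctan2(d[1],d[0])))
a=onz(s,*p2s,.069);b=onz(s,*p1s,.069);d=a-b;print("sc mid",(a+b)/2,np.linalg.norm(d),np.degrees(np.arctan2(d[1],d[0])))
# pointer tip top, slide tip scene, grip top face top-view corners (z .085)
g=lambda x,y:(230+x/9-.5,145+y/9-.5)
print("pointer top",onz(t,*g(248,168),.021))
G=[onz(t,*g(x,y),.085) for x,y in((54,216),(102,216),(126,388),(80,388))]
print("grip",G,np.mean(G,0))
k=lambda x,y:(250+(x-360)/9-.5,180+y/9-.5)
print("slidetip scene",onz(s,*k(587,225),.021),"pointer scene",onz(s,*k(540,368),.021))
# seat hole mask & lid ellipse
m=(t["frame"].max(2)<60).astype(np.uint8)
for c in cv2.findContours(m,cv2.RETR_EXTERNAL,cv2.CHAIN_APPROX_NONE)[0]:
    A=cv2.contourArea(c)
    if A>60:
        e=cv2.fitEllipse(c); print(A,e,onz(t,*e[0],.058),onz(t,*e[0],.118))
```

```text
top [0.58174026 0.29021069 0.069     ] scene [0.58326546 0.28834851 0.069     ] (array([0.58230505, 0.29070369, 0.06637968]), [np.float64(6.036604204247342e-05), np.float64(6.036604204264661e-05)])
top [0.47848851 0.27396682 0.069     ] scene [0.47967726 0.27375164 0.069     ] (array([0.47891807, 0.27438254, 0.06796416]), [np.float64(0.00040128357794490737), np.float64(0.00040128357794444274)])
top mid [0.53011438 0.28208876 0.069     ] 0.10452171000409617 8.940655276554072
sc mid [0.53147136 0.28105007 0.069     ] 0.10461158557331508 8.020880268461516
pointer top [0.60027152 0.07750172 0.021     ]
grip [array([0.5742012 , 0.12922705, 0.085     ]), array([0.57425188, 0.11666688, 0.085     ]), array([0.52876266, 0.11012047, 0.085     ]), array([0.52871359, 0.12208894, 0.085     ])] [0.55148233 0.11952584 0.085     ]
slidetip scene [0.58646154 0.12801935 0.021     ] pointer scene [0.5992555  0.07639535 0.021     ]
119.5 ((3.2036633491516113, 287.1513366699219), (6.511026859283447, 35.99732971191406), 170.65524291992188) [0.29579617 0.66947704 0.058     ] [0.29930207 0.63901176 0.118   
[... 1089 characters left out ...]
6107177734, 143.6368408203125), (5.463095664978027, 39.748783111572266), 6.179668426513672) [0.63895461 0.61331299 0.058     ] [0.62424568 0.58582889 0.118     ]
319.5 ((219.77593994140625, 96.44587707519531), (9.645034790039062, 47.238224029541016), 91.24366760253906) [0.7599345  0.17030481 0.058     ] [0.73880397 0.16633556 0.118     ]
237.5 ((347.7229919433594, 88.14411163330078), (14.280477523803711, 22.320125579833984), 93.41390228271484) [ 0.78245124 -0.14558781  0.058     ] [ 0.76012552 -0.1327895   0.118     ]
9544.0 ((270.3337707519531, 15.98188304901123), (33.83292770385742, 530.6512451171875), 89.97509002685547) [0.97176496 0.04523252 0.058     ] [0.93939048 0.0479021  0.118     ]
```

```bash
python3 -m jog '[{"x":-22,"y":33.5,"z":-3},{"x":-22,"y":33.5,"z":-3},{"x":-22,"y":33.5,"z":-3},{"x":-22,"y":33.5,"z":-3},{"x":-22,"y":33.5},{"x":-22,"y":33.5},{"x":-22,"y":33.5},{"x":-22,"y":33.5}]'
```

```text
$[0]: bad value
```

```bash
cat > w.py <<'E'
import sys; from h import *
from scipy.spatial.transform import Rotation as Ro
def rel(target,yaw=None):
    s=get_state(); R=Ro.from_quat(s["tcp_rot"]).as_matrix(); d=R.T@(np.array(target)-s["eef_pos"])*1000
    y=np.degrees(np.arctan2(R[1,0],R[0,0]))
    print("t",round(s["time"],2),"pos",s["eef_pos"].round(4),"yaw",round(y,2),"zax",R[:,2].round(4),"F",s["contact_force"].round(1),"op",round(s["opening"],3),"q",s["qpos"].round(2))
    print("tool delta mm",d.round(1),"norm",round(np.linalg.norm(d),1), "" if yaw is None else "rz %.2f"%(-(yaw-y)))
if __name__=="__main__":
    a=list(map(float,sys.argv[1:])); rel(a[:3],a[3] if len(a)>3 else None)
E
python3 w.py .55 0 .42 92.8
```

```text
t 0.2 pos [0.2357 0.6324 0.4038] yaw 69.56 zax [-7.0e-04 -1.3e-03 -1.0e+00] F [-0.1  0.7 -0.2] op 0.998 q [ 1.06  0.29  1.58  0.    1.28 -0.15]
tool delta mm [-482.8  515.4  -15.6] norm 706.4 rz -23.24
```

```bash
python3 -m jog '[{"grip":0,"x":-22,"y":33.5,"z":-3,"rx":0,"ry":0,"rz":0}]'
```

```text
time: 0.28
eef_pos: [0.2566, 0.6025, 0.4062]
tcp_rot: [0.82, 0.573, -0.001, -0.001]
contact_force: [1.0, -0.3, 0.1]
opening: 0.999
```

```bash
python3 -m jog '[{"grip":0,"x":-22,"y":33.5,"z":-3},{"grip":0,"x":-22,"y":33.5,"z":-3},{"grip":0,"x":-22,"y":33.5,"z":-3},{"grip":0,"x":-22,"y":33.5},{"grip":0,"x":-22,"y":33.5},{"grip":0,"x":-22,"y":33.5},{"grip":0,"x":-22,"y":33.5}]'; python3 w.py .52 0 .42 92.8
```

```text
t 0.28 pos [0.2566 0.6025 0.4062] yaw 69.86 zax [-2.8e-03  7.0e-04 -1.0e+00] F [ 1.  -0.3  0.1] op 0.999 q [ 1.01  0.24  1.63  0.    1.27 -0.21]
tool delta mm [-475.   454.7  -15. ] norm 657.7 rz -22.94$[0]: bad value
```

```bash
python3 -m jog '[{"grip":0,"x":-22,"y":33,"z":-2,"rx":0,"ry":0,"rz":0},{"grip":0,"x":-22,"y":33,"z":-2,"rx":0,"ry":0,"rz":0},{"grip":0,"x":-22,"y":33,"z":-2,"rx":0,"ry":0,"rz":0},{"grip":0,"x":-22,"y":33,"z":-2,"rx":0,"ry":0,"rz":0},{"grip":0,"x":-22,"y":33,"z":-2,"rx":0,"ry":0,"rz":0},{"grip":0,"x":-22,"y":33,"z":-2,"rx":0,"ry":0,"rz":0},{"grip":0,"x":-22,"y":33,"z":0,"rx":0,"ry":0,"rz":0},{"grip":0,"x":-22,"y":33,"z":0,"rx":0,"ry":0,"rz":0}]'; python3 w.py .54 0 .42 92.8
```

```text
time: 0.95
eef_pos: [0.446, 0.3413, 0.4199]
tcp_rot: [0.821, 0.57, 0.0, 0.0]
contact_force: [1.2, 1.8, 1.0]
opening: 0.997
t 0.95 pos [0.446  0.3413 0.4199] yaw 69.57 zax [ 4.e-04  3.e-04 -1.e+00] F [1.2 1.8 1. ] op 0.997 q [ 0.47  0.02  1.84  0.    1.27 -0.74]
tool delta mm [-2.870e+02  2.073e+02 -1.000e-01] norm 354.0 rz -23.23
```

```bash
python3 -m jog '[{"grip":0,"x":-33,"y":24,"z":0,"rx":0,"ry":0,"rz":0},{"grip":0,"x":-33,"y":24,"z":0,"rx":0,"ry":0,"rz":0},{"grip":0,"x":-33,"y":24,"z":0,"rx":0,"ry":0,"rz":0},{"grip":0,"x":-33,"y":24,"z":0,"rx":0,"ry":0,"rz":0},{"grip":0,"x":-33,"y":24,"z":0,"rx":0,"ry":0,"rz":0},{"grip":0,"x":-33,"y":24,"z":0,"rx":0,"ry":0,"rz":0},{"grip":0,"x":-33,"y":24,"z":0,"rx":0,"ry":0,"rz":0},{"grip":0,"x":-33,"y":24,"z":0,"rx":0,"ry":0,"rz":0}]'; python3 w.py .45 -.3045 .40 92.8
```

```text
time: 1.62
eef_pos: [0.533, 0.0266, 0.4198]
tcp_rot: [0.821, 0.57, 0.0, 0.0]
contact_force: [1.0, 0.4, -0.1]
opening: 1.003
t 1.62 pos [0.533  0.0266 0.4198] yaw 69.55 zax [ 3.e-04  0.e+00 -1.e+00] F [ 1.   0.4 -0.1] op 1.003 q [-0.14 -0.04  1.91  0.    1.27 -1.35]
tool delta mm [-339.3   37.9   19.7] norm 341.9 rz -23.25
```

```bash
python3 -m jog '[{"grip":0,"x":-38,"y":4,"z":2,"rx":0,"ry":0,"rz":0},{"grip":0,"x":-38,"y":4,"z":2,"rx":0,"ry":0,"rz":0},{"grip":0,"x":-38,"y":4,"z":2,"rx":0,"ry":0,"rz":0},{"grip":0,"x":-38,"y":4,"z":2,"rx":0,"ry":0,"rz":0},{"grip":0,"x":-38,"y":4,"z":2,"rx":0,"ry":0,"rz":0},{"grip":0,"x":-38,"y":4,"z":2,"rx":0,"ry":0,"rz":0},{"grip":0,"x":-38,"y":4,"z":2,"rx":0,"ry":0,"rz":0},{"grip":0,"x":-38,"y":4,"z":2,"rx":0,"ry":0,"rz":0}]';  python3 -m jog '[{"grip":0,"x":-30,"y":4,"z":2,"rx":0,"ry":0,"rz":0},{"grip":0,"x":0,"y":0,"z":0,"rx":0,"ry":0,"rz":-6},{"grip":0,"x":0,"y":0,"z":0,"rx":0,"ry":0,"rz":-6},{"grip":0,"x":0,"y":0,"z":0,"rx":0,"ry":0,"rz":-6},{"grip":0,"x":0,"y":0,"z":0,"rx":0,"ry":0,"rz":-5},{"grip":0,"x":0,"y":0,"z":0,"rx":0,"ry":0,"rz":0}]'; python3 w.py .45 -.3045 .30 92.8
```

```text
time: 2.28
eef_pos: [0.4559, -0.269, 0.4036]
tcp_rot: [0.821, 0.57, 0.0, 0.0]
contact_force: [0.6, -0.7, 0.8]
opening: 0.999
time: 2.78
eef_pos: [0.45, -0.297, 0.4015]
tcp_rot: [0.691, 0.723, 0.0, -0.0]
contact_force: [0.4, -0.1, -0.3]
opening: 1.005
t 2.78 pos [ 0.45   -0.297   0.4015] yaw 92.62 zax [-3.e-04  3.e-04 -1.e+00] F [ 0.4 -0.1 -0.3] op 1.005 q [-0.77 -0.01  1.91  0.    1.24 -2.39]
tool delta mm [ -7.5  -0.3 101.5] norm 101.8 rz -0.18
```

```bash
python3 -m jog '[{"grip":0,"x":-7.5,"y":0,"z":10,"rx":0,"ry":0,"rz":0},{"grip":0,"x":0,"y":0,"z":30,"rx":0,"ry":0,"rz":0},{"grip":0,"x":0,"y":0,"z":30,"rx":0,"ry":0,"rz":0},{"grip":0,"x":0,"y":0,"z":0,"rx":0,"ry":0,"rz":0}]'; python3 w.py .45 -.3045 .30 92.8
python3 - <<'E'
from h import *
t=read_camera("top"); s=read_camera("scene")
crop(t,375,170,100,95,6,"pics/t1.png"); crop(s,70,230,120,130,4.5,"pics/s1.png",2.5)
E
```

```text
time: 3.12
eef_pos: [0.4487, -0.3032, 0.3245]
tcp_rot: [0.692, 0.722, 0.0, -0.006]
contact_force: [-1.3, 0.1, -1.7]
opening: 1.0
t 3.12 pos [ 0.4487 -0.3032  0.3245] yaw 92.44 zax [-0.0092  0.0089 -0.9999] F [-1.3  0.1 -1.7] op 1.0 q [-0.78  0.08  1.97 -0.    1.11 -2.39]
tool delta mm [-1.6  1.5 24.4] norm 24.5 rz -0.36
```

View pics/s1.png

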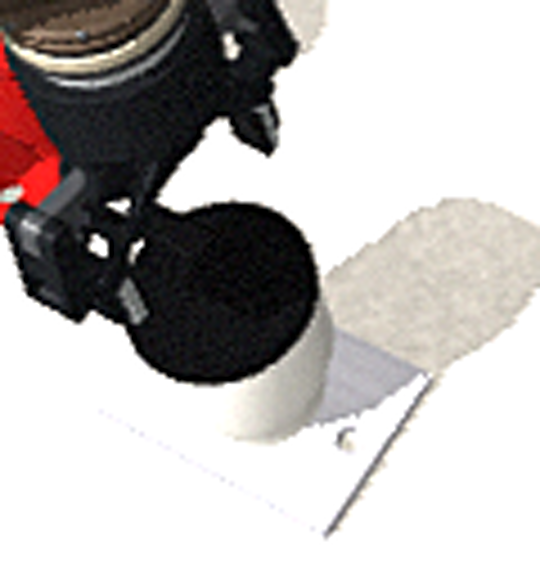

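View pics/t1.png

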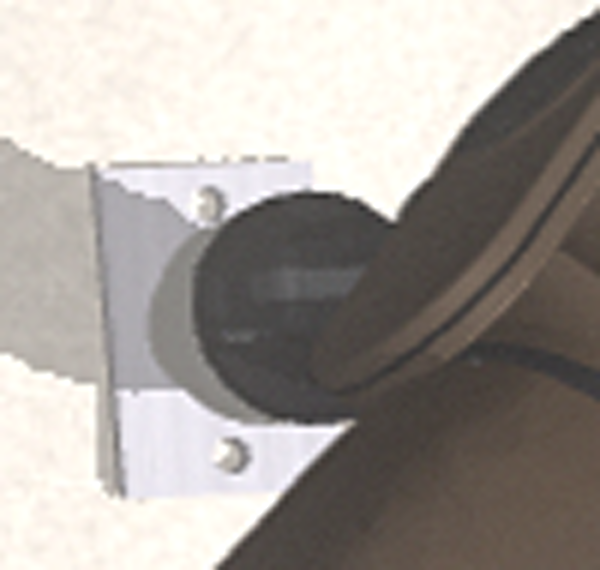

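```bash
python3 -m jog '[{"grip":0,"x":0,"y":0,"z":0,"rx":0,"ry":0,"rz":0},{"grip":0,"x":0,"y":0,"z":0,"rx":0,"ry":0,"rz":0}]'; python3 w.py .45 -.3045 .30 92.8
```

```text
time: 3.38
eef_pos: [0.451, -0.305, 0.334]
tcp_rot: [0.691, 0.723, -0.0, 0.002]
contact_force: [0.2, 0.5, 0.1]
opening: 1.003
t 3.38 pos [ 0.451 -0.305  0.334] yaw 92.53 zax [ 0.0029 -0.0029 -1.    ] F [0.2 0.5 0.1] op 1.003 q [-0.78  0.07  1.96 -0.    1.11 -2.4 ]
tool delta mm [ 0.7 -1.1 34. ] norm 34.0 rz -0.27
```

```bash
python3 -m jog '[{"grip":0,"x":0,"y":0,"z":10,"rx":0,"ry":0,"rz":0},{"grip":0,"x":0,"y":0,"z":10,"rx":0,"ry":0,"rz":0},{"grip":0,"x":0,"y":0,"z":8,"rx":0,"ry":0,"rz":0},{"grip":0,"x":0,"y":0,"z":4,"rx":0,"ry":0,"rz":0},{"grip":0,"x":0,"y":0,"z":0,"rx":0,"ry":0,"rz":0},{"grip":0,"x":0,"y":0,"z":0,"rx":0,"ry":0,"rz":0}]'; python3 w.py .45 -.3045 .30 92.8
python3 -m jog '[{"grip":0.5,"x":0,"y":0,"z":0,"rx":0,"ry":0,"rz":0},{"grip":0.7,"x":0,"y":0,"z":0,"rx":0,"ry":0,"rz":0},{"grip":0.8,"x":0,"y":0,"z":0,"rx":0,"ry":0,"rz":0},{"grip":0.9,"x":0,"y":0,"z":0,"rx":0,"ry":0,"rz":0},{"grip":1,"x":0,"y":0,"z":0,"rx":0,"ry":0,"rz":0},{"grip":1,"x":0,"y":0,"z":0,"rx":0,"ry":0,"rz":0},{"grip":1,"x":0,"y":0,"z":0,"rx":0,"ry":0,"rz":0}]' 60; python3 w.py .45 -.3045 .30 92.8
```

```text
time: 3.88
eef_pos: [0.4503, -0.3043, 0.2991]
tcp_rot: [0.691, 0.723, 0.0, -0.001]
contact_force: [0.1, -0.1, -0.2]
opening: 0.994
t 3.88 pos [ 0.4503 -0.3043  0.2991] yaw 92.56 zax [-9.e-04  9.e-04 -1.e+00] F [ 0.1 -0.1 -0.2] op 0.994 q [-0.78  0.11  1.99  0.    1.05 -2.4 ]
tool delta mm [-0.2 -0.4 -0.9] norm 1.0 rz -0.24
time: 4.47
eef_pos: [0.4505, -0.3046, 0.3]
tcp_rot: [0.691, 0.723, -0.0, 0.0]
contact_force: [-0.3, -0.0, 0.4]
opening: 0.183
t 4.47 pos [ 0.4505 -0.3046  0.3   ] yaw 92.56 zax [ 3.e-04 -7.e-04 -1.e+00] F [-0.3 -0.   0.4] op 0.183 q [-0.78  0.11  1.98 -0.    1.05 -2.4 ]
tool delta mm [ 0.1 -0.5 -0. ] norm 0.5 rz -0.24
```

```bash
python3 -m jog '[{"grip":1,"x":0,"y":0,"z":-5,"rx":0,"ry":0,"rz":0},{"grip":1,"x":0,"y":0,"z":-15,"rx":0,"ry":0,"rz":0},{"grip":1,"x":0,"y":0,"z":-20,"rx":0,"ry":0,"rz":0},{"grip":1,"x":0,"y":0,"z":-20,"rx":0,"ry":0,"rz":0},{"grip":1,"x":0,"y":0,"z":-20,"rx":0,"ry":0,"rz":0},{"grip":1,"x":0,"y":0,"z":-20,"rx":0,"ry":0,"rz":0},{"grip":1,"x":0,"y":0,"z":-15,"rx":0,"ry":0,"rz":0},{"grip":1,"x":0,"y":0,"z":-5,"rx":0,"ry":0,"rz":0}]' 80; python3 w.py .52 0 .42 92.5;python3 - <<'E'
from h import *
t=read_camera("top"); s=read_camera("scene")
cv2.imwrite("pics/t2.png",t["frame"][:,:,::-1]);crop(s,50,200,150,150,4,"pics/s2.png",1.5)
E
```

```text
time: 5.13
eef_pos: [0.4506, -0.3044, 0.4221]
tcp_rot: [0.691, 0.723, 0.0, 0.002]
contact_force: [0.7, -0.9, -3.0]
opening: 0.174
t 5.13 pos [ 0.4506 -0.3044  0.4221] yaw 92.56 zax [ 0.0024 -0.0021 -1.    ] F [ 0.7 -0.9 -3. ] op 0.174 q [-0.78 -0.02  1.88  0.    1.27 -2.4 ]
tool delta mm [301.   82.9   1.6] norm 312.2 rz 0.06
```

View pics/s2.png

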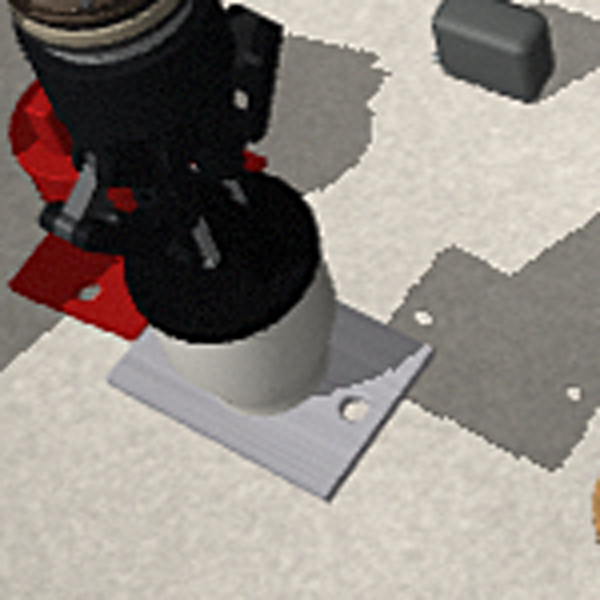

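View pics/t2.png

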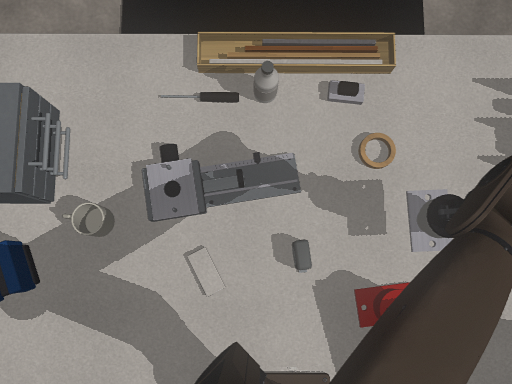

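```bash
python3 -m jog '[{"grip":1,"x":10,"y":3,"z":0,"rx":0,"ry":0,"rz":0},{"grip":1,"x":20,"y":6,"z":0,"rx":0,"ry":0,"rz":0},{"grip":1,"x":30,"y":9,"z":0,"rx":0,"ry":0,"rz":0},{"grip":1,"x":35,"y":10,"z":0,"rx":0,"ry":0,"rz":0},{"grip":1,"x":35,"y":10,"z":0,"rx":0,"ry":0,"rz":0},{"grip":1,"x":35,"y":10,"z":0,"rx":0,"ry":0,"rz":0},{"grip":1,"x":35,"y":10,"z":0,"rx":0,"ry":0,"rz":0},{"grip":1,"x":35,"y":10,"z":0,"rx":0,"ry":0,"rz":0}]' 100;python3 w.py .53 .2818 .42 98.6
```

```text
time: 5.9
eef_pos: [0.5074, -0.0641, 0.4174]
tcp_rot: [0.691, 0.723, -0.001, -0.002]
contact_force: [1.2, 1.2, -3.1]
opening: 0.17
t 5.9 pos [ 0.5074 -0.0641  0.4174] yaw 92.55 zax [-0.0037  0.0018 -1.    ] F [ 1.2  1.2 -3.1] op 0.17 q [-0.32 -0.09  1.96  0.    1.28 -1.94]
tool delta mm [344.5  38.   -2.1] norm 346.6 rz -6.05
```

```bash
python3 -m jog '[{"grip":1,"x":36,"y":4,"z":0,"rx":0,"ry":0,"rz":0},{"grip":1,"x":36,"y":4,"z":0,"rx":0,"ry":0,"rz":0},{"grip":1,"x":36,"y":4,"z":0,"rx":0,"ry":0,"rz":0},{"grip":1,"x":36,"y":4,"z":0,"rx":0,"ry":0,"rz":0},{"grip":1,"x":36,"y":4,"z":0,"rx":0,"ry":0,"rz":0},{"grip":1,"x":36,"y":4,"z":0,"rx":0,"ry":0,"rz":0},{"grip":1,"x":36,"y":4,"z":0,"rx":0,"ry":0,"rz":0},{"grip":1,"x":30,"y":4,"z":0,"rx":0,"ry":0,"rz":0}]';python3 -m jog '[{"grip":1,"x":25,"y":3,"z":0,"rx":0,"ry":0,"rz":0},{"grip":1,"x":15,"y":2,"z":0,"rx":0,"ry":0,"rz":0},{"grip":1,"x":6,"y":0,"z":0,"rx":0,"ry":0,"rz":0},{"grip":1,"x":0,"y":0,"z":0,"rx":0,"ry":0,"rz":-3},{"grip":1,"x":0,"y":0,"z":0,"rx":0,"ry":0,"rz":-3},{"grip":1,"x":0,"y":0,"z":0,"rx":0,"ry":0,"rz":0},{"grip":1,"x":0,"y":0,"z":0,"rx":0,"ry":0,"rz":0}]';python3 w.py .53 .2818 .42 98.6
python3 - <<'E'
from h import *
t=read_camera("top"); s=read_camera("scene")
cv2.imwrite("pics/t3.png",t["frame"][:,:,::-1]);crop(s,200,20,150,150,4,"pics/s3.png",1.5); crop(t,120,110,150,120,5,"pics/t3c.png")
E
```

```text
time: 6.57
eef_pos: [0.526, 0.2195, 0.4172]
tcp_rot: [0.691, 0.723, -0.001, -0.002]
contact_force: [0.8, -0.1, -3.1]
opening: 0.174
time: 7.15
eef_pos: [0.5301, 0.2619, 0.4189]
tcp_rot: [0.653, 0.757, -0.001, -0.0]
contact_force: [-0.3, 0.9, -3.3]
opening: 0.168
t 7.15 pos [0.5301 0.2619 0.4189] yaw 98.43 zax [-1.6e-03 -9.0e-04 -1.0e+00] F [-0.3  0.9 -3.3] op 0.168 q [ 0.29  0.09  1.77 -0.    1.28 -1.43]
tool delta mm [19.7  2.8 -1.2] norm 19.9 rz -0.17
```

View pics/s3.png

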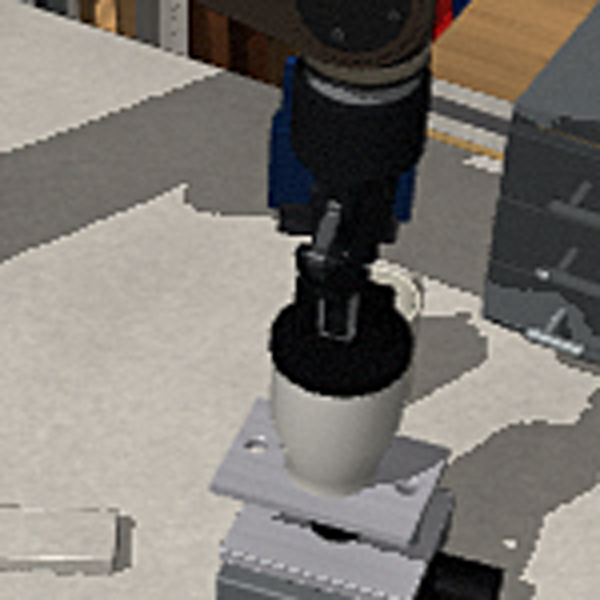

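View pics/t3c.png

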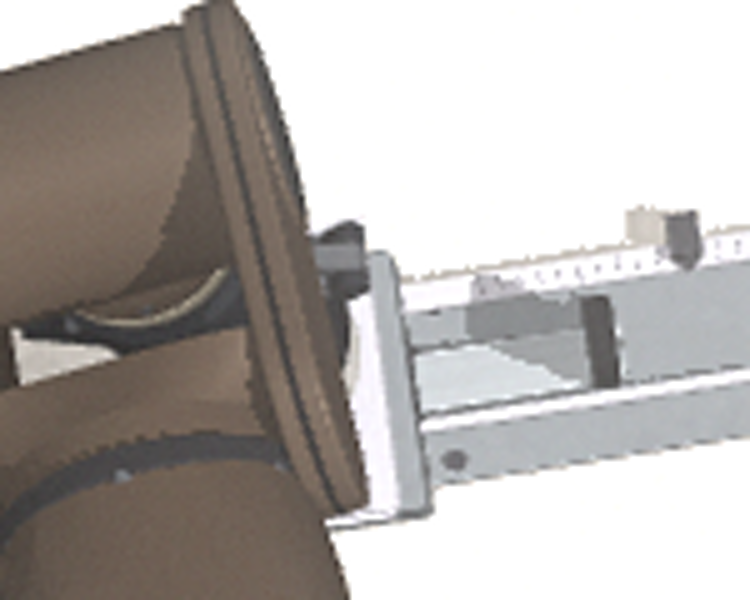

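```bash
python3 -m jog '[{"grip":1,"x":7,"y":1,"z":5,"rx":0,"ry":0,"rz":0},{"grip":1,"x":8,"y":1,"z":10,"rx":0,"ry":0,"rz":0},{"grip":1,"x":4.7,"y":0.8,"z":8,"rx":0,"ry":0,"rz":0},{"grip":1,"x":0,"y":0,"z":0,"rx":0,"ry":0,"rz":0},{"grip":1,"x":0,"y":0,"z":0,"rx":0,"ry":0,"rz":0},{"grip":1,"x":0,"y":0,"z":0,"rx":0,"ry":0,"rz":0}]';python3 w.py .53 .2818 .42 98.6
python3 - <<'E'
from h import *
s=read_camera("scene")
import pickle; pickle.dump(s,open("s4.pkl","wb"))
crop(s,245,110,80,60,10,"pics/s4.png",1.4)
E
```

```text
time: 7.75
eef_pos: [0.53, 0.2828, 0.3963]
tcp_rot: [0.652, 0.758, -0.0, -0.0]
contact_force: [1.0, -0.8, -2.8]
opening: 0.169
t 7.75 pos [0.53   0.2828 0.3963] yaw 98.58 zax [-6.e-04 -5.e-04 -1.e+00] F [ 1.  -0.8 -2.8] op 0.169 q [ 0.32  0.13  1.77 -0.    1.24 -1.4 ]
tool delta mm [ -1.   -0.2 -23.7] norm 23.7 rz -0.02
```

View pics/s4.png

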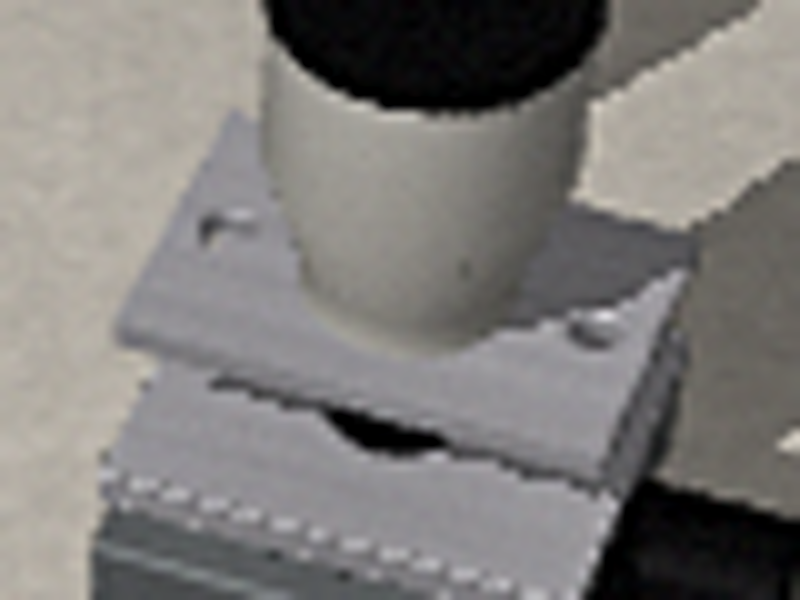

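Run:
```python
from h import *
import pickle
s=pickle.load(open("s4.pkl","rb"))
f=lambda x,y:((x+.5)/10-.5+245,(y+.5)/10-.5+110)
z=.1043
a=onz(s,*f(598,329),z);b=onz(s,*f(230,226),z);d=a-b
print(a,b,(a+b)/2,np.linalg.norm(d),np.degrees(np.arctan2(d[1],d[0])))
# front corners
c=onz(s,*f(118,332),z);e=onz(s,*f(603,478),z);g=onz(s,*f(692,250),z);print(c,e,g,np.linalg.norm(c-e),np.linalg.norm(e-g),"centre",(c+g)/2,np.degrees(np.arctan2(*(e-c)[[1,0]])))
```

```text
[0.5826662  0.29309263 0.1043    ] [0.4792836  0.27795587 0.1043    ] [0.5309749  0.28552425 0.1043    ] 0.10448484542403315 8.329774937411607
[0.47327787 0.22722569 0.1043    ] [0.60781519 0.24459677 0.1043    ] [0.59124184 0.33320444 0.1043    ] 0.13565414277842805 0.09014430982874642 centre [0.53225985 0.28021507 0.1043    ] 7.35716254364873
```

Run:
```python
from h import *
import pickle
s=pickle.load(open("s4.pkl","rb"))
im=s["frame"][:,:,::-1]
def sub(u0,v0,w,h,f): return cv2.resize(np.clip(im[v0:v0+h,u0:u0+w]*1.5,0,255).astype(np.uint8),(w*f,h*f),interpolation=cv2.INTER_NEAREST)
cv2.imwrite("pics/h4.png",np.hstack([sub(260,127,16,12,24),sub(298,137,16,12,24)]))
cv2.imwrite("pics/h5.png",np.hstack([sub(252,118,20,30,16),sub(298,130,20,30,16)]))
```

```text
(no output)
```

View pics/h4.png

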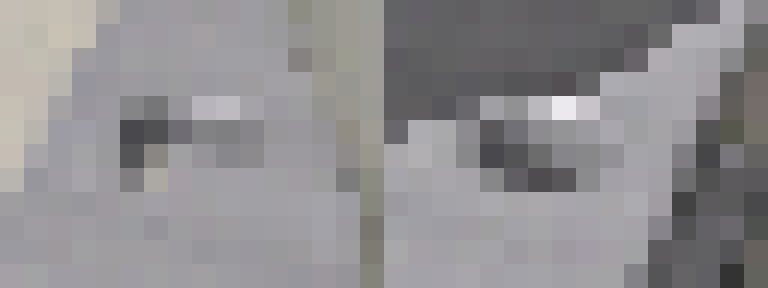

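View pics/h5.png

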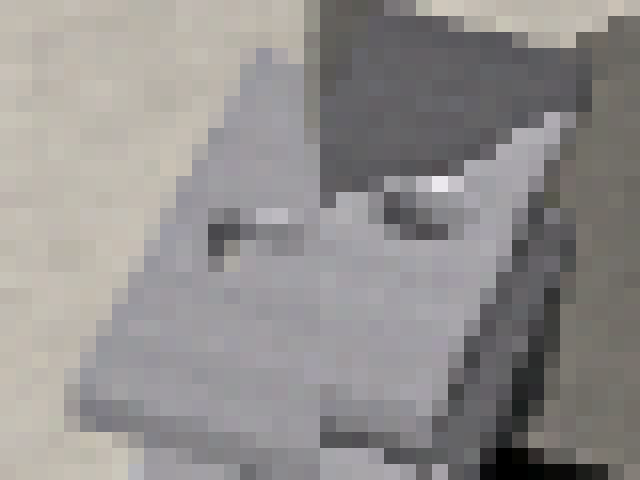

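Run:
```python
from h import *
import pickle
s=pickle.load(open("s4.pkl","rb"))
z=.1043
P=[onz(s,*p,z) for p in((255.75,142.5),(268,120.5),(314.4,132.3),(304.5,155.4))]
for i in range(4): print(P[i].round(4),np.linalg.norm(P[i]-P[i-1]).round(4))
print(np.mean(P,0),[np.degrees(np.arctan2(*(P[j]-P[i])[[1,0]])) for i,j in((1,2),(0,3))])
a=onz(s,303.9,142.48,z);b=onz(s,267.5,132.48,z);print((a+b)/2)
# seat plate top face corners, initial image, top & scene
```

```text
[0.4714 0.2272 0.1043] 0.1345
[0.4579 0.3194 0.1043] 0.0932
[0.589  0.3421 0.1043] 0.1331
[0.604  0.2504 0.1043] 0.0929
[0.53056274 0.28478463 0.1043    ] [np.float64(9.786818539858672), np.float64(9.923421586652525)]
[0.53073713 0.28456939 0.1043    ]
```

```bash
python3 -m jog '[{"grip":1,"x":-1,"y":0,"z":4,"rx":0,"ry":0,"rz":0},{"grip":1,"x":0,"y":0,"z":5,"rx":0,"ry":0,"rz":0},{"grip":1,"x":0,"y":0,"z":4,"rx":0,"ry":0,"rz":0},{"grip":1,"x":0,"y":0,"z":3,"rx":0,"ry":0,"rz":0},{"grip":1,"x":0,"y":0,"z":2,"rx":0,"ry":0,"rz":0},{"grip":1,"x":0,"y":0,"z":0,"rx":0,"ry":0,"rz":0},{"grip":1,"x":0,"y":0,"z":0,"rx":0,"ry":0,"rz":0}]';python3 w.py .53 .2818 .358 98.6
python3 - <<'E'
from h import *
s=read_camera("scene")
crop(s,245,110,80,60,10,"pics/s5.png",1.4)
print(get_state()["wrist_torque"])
E
```

```text
time: 8.38
eef_pos: [0.5302, 0.2816, 0.3785]
tcp_rot: [0.652, 0.758, -0.0, -0.0]
contact_force: [0.1, -0.5, -4.2]
opening: 0.167
t 8.38 pos [0.5302 0.2816 0.3785] yaw 98.55 zax [-4.e-04 -1.e-04 -1.e+00] F [ 0.1 -0.5 -4.2] op 0.167 q [ 0.32  0.15  1.79  0.    1.21 -1.4 ]
tool delta mm [ 0.2 -0.1 20.5] norm 20.5 rz -0.05
[0.01825019 0.02078448 0.04985211]
```

View pics/s5.png

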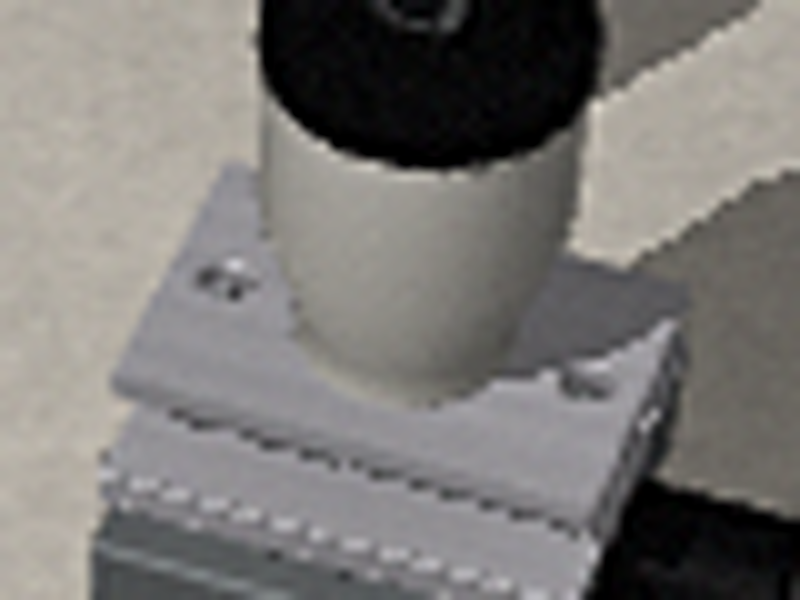

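```bash
python3 -m jog '[{"grip":1,"x":0,"y":0,"z":2,"rx":0,"ry":0,"rz":0},{"grip":1,"x":0,"y":0,"z":3,"rx":0,"ry":0,"rz":0},{"grip":1,"x":0,"y":0,"z":1,"rx":0,"ry":0,"rz":0},{"grip":1,"x":0,"y":0,"z":0,"rx":0,"ry":0,"rz":0}]';python3 -m jog '[{"grip":1,"x":0,"y":0,"z":2,"rx":0,"ry":0,"rz":0},{"grip":1,"x":0,"y":0,"z":3,"rx":0,"ry":0,"rz":0},{"grip":1,"x":0,"y":0,"z":1,"rx":0,"ry":0,"rz":0},{"grip":1,"x":0,"y":0,"z":0,"rx":0,"ry":0,"rz":0}]';python3 w.py .53 .2818 .358 98.6
```

```text
time: 8.77
eef_pos: [0.5301, 0.2816, 0.3721]
tcp_rot: [0.652, 0.758, -0.0, -0.0]
contact_force: [-0.2, -0.3, -3.9]
opening: 0.177
time: 9.1
eef_pos: [0.5301, 0.2816, 0.3661]
tcp_rot: [0.652, 0.758, -0.0, -0.0]
contact_force: [0.0, 0.2, -3.6]
opening: 0.167
t 9.1 pos [0.5301 0.2816 0.3661] yaw 98.56 zax [-1.1e-03 -3.0e-04 -1.0e+00] F [ 0.   0.2 -3.6] op 0.167 q [ 0.32  0.16  1.8   0.    1.18 -1.4 ]
tool delta mm [ 0.2 -0.   8.1] norm 8.1 rz -0.04
```

```bash
python3 - <<'E'
from h import *
s=read_camera("scene")
crop(s,245,110,80,60,10,"pics/s6.png",1.4)
print(get_state()["wrist_torque"])
E
```

```text
[ 0.02400531  0.02351535 -0.006946  ]
```

View pics/s6.png

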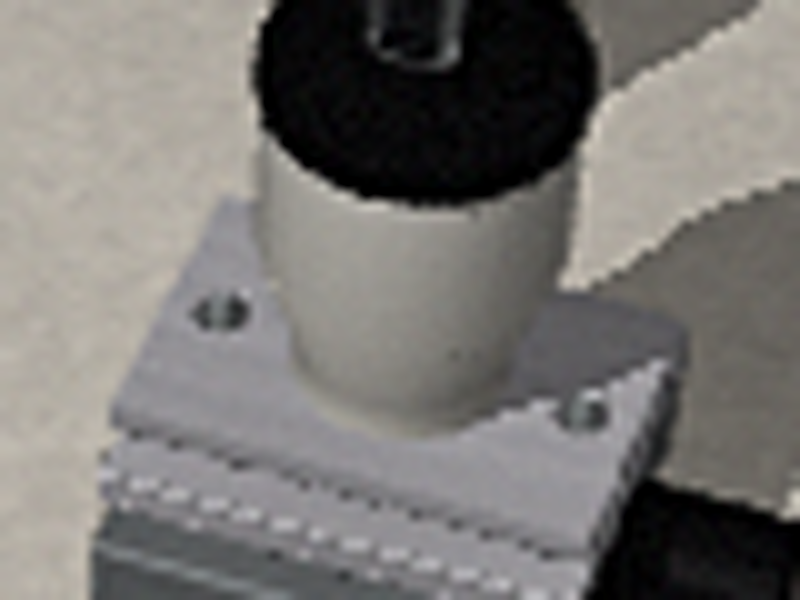

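Both pegs show inside the holes, at crop (220,313) and (582,412), with no side force. I'll lower the last 8 mm gently, watching the force.

```bash
python3 -m jog '[{"grip":1,"x":0,"y":0,"z":2,"rx":0,"ry":0,"rz":0},{"grip":1,"x":0,"y":0,"z":2,"rx":0,"ry":0,"rz":0},{"grip":1,"x":0,"y":0,"z":2,"rx":0,"ry":0,"rz":0},{"grip":1,"x":0,"y":0,"z":0,"rx":0,"ry":0,"rz":0}]';python3 -m jog '[{"grip":1,"x":0,"y":0,"z":1,"rx":0,"ry":0,"rz":0},{"grip":1,"x":0,"y":0,"z":0,"rx":0,"ry":0,"rz":0}]';python3 -m jog '[{"grip":1,"x":0,"y":0,"z":1,"rx":0,"ry":0,"rz":0},{"grip":1,"x":0,"y":0,"z":0,"rx":0,"ry":0,"rz":0}]'
```

```text
time: 9.48
eef_pos: [0.5301, 0.2815, 0.36]
tcp_rot: [0.652, 0.758, -0.0, -0.0]
contact_force: [-0.4, -0.4, -3.8]
opening: 0.17
time: 9.65
eef_pos: [0.5302, 0.2816, 0.3595]
tcp_rot: [0.652, 0.758, -0.0, -0.0]
contact_force: [-0.4, 0.7, -2.9]
opening: 0.17
time: 9.82
eef_pos: [0.5302, 0.2816, 0.3586]
tcp_rot: [0.652, 0.758, -0.0, -0.0]
contact_force: [-0.4, 0.2, -4.0]
opening: 0.17
```

```bash
python3 -m jog '[{"grip":1,"x":0,"y":0,"z":0.7,"rx":0,"ry":0,"rz":0},{"grip":1,"x":0,"y":0,"z":0,"rx":0,"ry":0,"rz":0}]';python3 -m jog '[{"grip":1,"x":0,"y":0,"z":0.7,"rx":0,"ry":0,"rz":0},{"grip":1,"x":0,"y":0,"z":0,"rx":0,"ry":0,"rz":0}]'
```

```text
time: 9.98
eef_pos: [0.5303, 0.2816, 0.3582]
tcp_rot: [0.652, 0.758, 0.0, 0.0]
contact_force: [0.3, 0.5, -4.0]
opening: 0.171
time: 10.15
eef_pos: [0.5303, 0.2816, 0.3581]
tcp_rot: [0.652, 0.758, 0.0, 0.0]
contact_force: [-1.8, -1.3, -0.7]
opening: 0.173
```

```bash
python3 -m jog '[{"grip":1,"x":0,"y":0,"z":0.6,"rx":0,"ry":0,"rz":0},{"grip":1,"x":0,"y":0,"z":0,"rx":0,"ry":0,"rz":0}]';  python3 - <<'E'
from h import *
s=read_camera("scene")
crop(s,245,110,80,60,10,"pics/s7.png",1.4)
print(get_state()["wrist_torque"])
E
```

```text
time: 10.32
eef_pos: [0.5303, 0.2816, 0.3581]
tcp_rot: [0.652, 0.758, 0.0, 0.0]
contact_force: [-3.0, -2.2, 5.0]
opening: 0.173
[-0.26036472  0.63659812 -0.02849903]
```

View pics/s7.png

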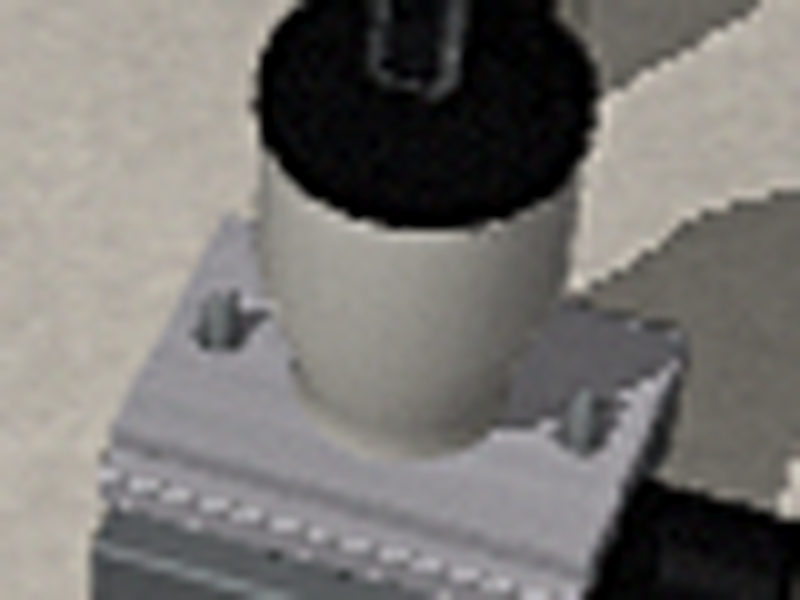

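The flange is down: TCP z is 0.358, as expected, and contact shows in the force. Both pegs stand through the holes. Now I'll release it.

```bash
python3 -m jog '[{"grip":0.7,"x":0,"y":0,"z":0,"rx":0,"ry":0,"rz":0},{"grip":0.5,"x":0,"y":0,"z":0,"rx":0,"ry":0,"rz":0},{"grip":0.3,"x":0,"y":0,"z":0,"rx":0,"ry":0,"rz":0},{"grip":0.2,"x":0,"y":0,"z":0,"rx":0,"ry":0,"rz":0},{"grip":0.2,"x":0,"y":0,"z":-5,"rx":0,"ry":0,"rz":0},{"grip":0.2,"x":0,"y":0,"z":-15,"rx":0,"ry":0,"rz":0},{"grip":0.2,"x":0,"y":0,"z":-25,"rx":0,"ry":0,"rz":0},{"grip":0.2,"x":0,"y":0,"z":-25,"rx":0,"ry":0,"rz":0}]';python3 w.py .5535 .12 .33 98.6
python3 - <<'E'
from h import *
s=read_camera("scene")
crop(s,225,60,110,110,7,"pics/s8.png",1.4)
E
```

```text
time: 11.03
eef_pos: [0.53, 0.2816, 0.4266]
tcp_rot: [0.652, 0.758, -0.001, -0.001]
contact_force: [-0.1, 0.4, 1.6]
opening: 0.803
t 11.03 pos [0.53   0.2816 0.4266] yaw 98.56 zax [-2.2e-03 -7.0e-04 -1.0e+00] F [-0.1  0.4  1.6] op 0.803 q [ 0.32  0.11  1.74  0.    1.29 -1.4 ]
tool delta mm [-163.2   -0.6   96.6] norm 189.7 rz -0.04
```

View pics/s8.png

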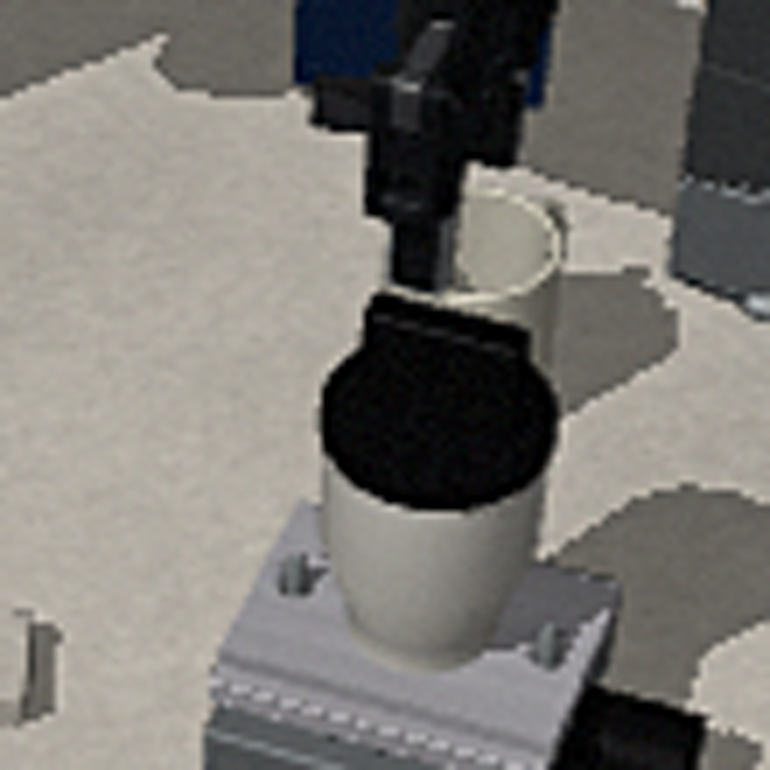

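```bash
python3 -m jog '[{"grip":0.2,"x":-30,"y":0,"z":0,"rx":0,"ry":0,"rz":0},{"grip":0.2,"x":-35,"y":0,"z":0,"rx":0,"ry":0,"rz":0},{"grip":0.2,"x":-35,"y":0,"z":0,"rx":0,"ry":0,"rz":0},{"grip":0.2,"x":-35,"y":0,"z":0,"rx":0,"ry":0,"rz":0},{"grip":0.2,"x":-20,"y":0,"z":20,"rx":0,"ry":0,"rz":0},{"grip":0.2,"x":-9,"y":0,"z":30,"rx":0,"ry":0,"rz":0},{"grip":0.2,"x":0,"y":0,"z":30,"rx":0,"ry":0,"rz":0},{"grip":0.2,"x":0,"y":0,"z":20,"rx":0,"ry":0,"rz":0}]';python3 -m jog '[{"grip":0.2,"x":0,"y":0,"z":20,"rx":0,"ry":0,"rz":0},{"grip":0.2,"x":0,"y":0,"z":0,"rx":0,"ry":0,"rz":0},{"grip":0.2,"x":0,"y":0,"z":0,"rx":0,"ry":0,"rz":0}]';python3 w.py .555 .119 .217 98.6
python3 - <<'E'
from h import *
s=read_camera("scene");t=read_camera("top")
crop(s,205,90,130,130,6,"pics/s9.png",1.4);crop(t,120,110,150,120,5,"pics/t9.png")
E
```

```text
time: 11.75
eef_pos: [0.5541, 0.1183, 0.3241]
tcp_rot: [0.653, 0.757, -0.001, -0.001]
contact_force: [0.1, 0.0, -0.5]
opening: 0.802
time: 12.0
eef_pos: [0.5544, 0.1194, 0.3058]
tcp_rot: [0.652, 0.758, -0.001, -0.001]
contact_force: [0.9, -0.1, 0.5]
opening: 0.797
t 12.0 pos [0.5544 0.1194 0.3058] yaw 98.55 zax [-0.0024 -0.     -1.    ] F [ 0.9 -0.1  0.5] op 0.797 q [ 0.03  0.15  1.92  0.    1.07 -1.69]
tool delta mm [-0.5  0.8 88.8] norm 88.8 rz -0.05
```

View pics/s9.png

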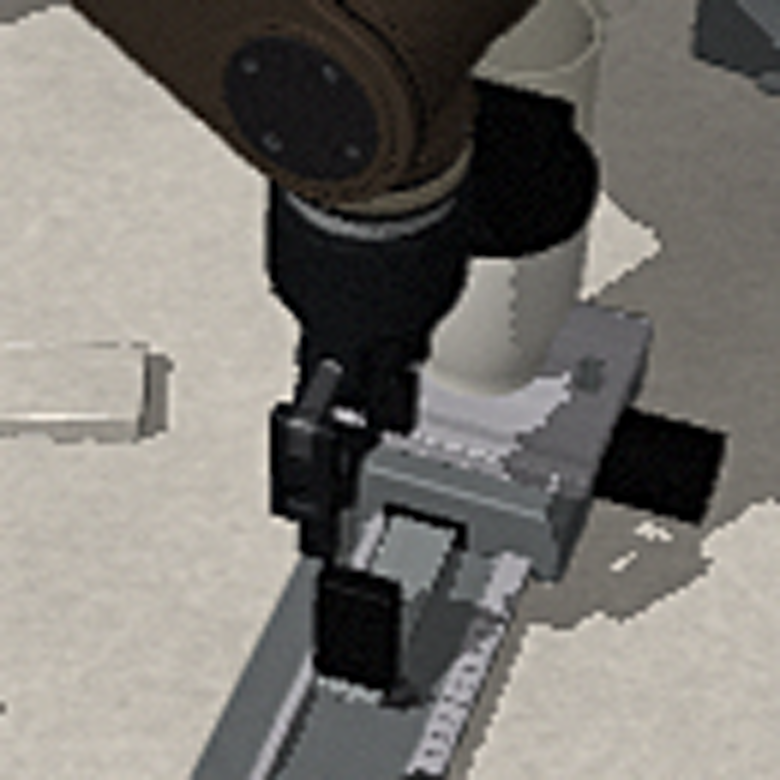

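View pics/t9.png

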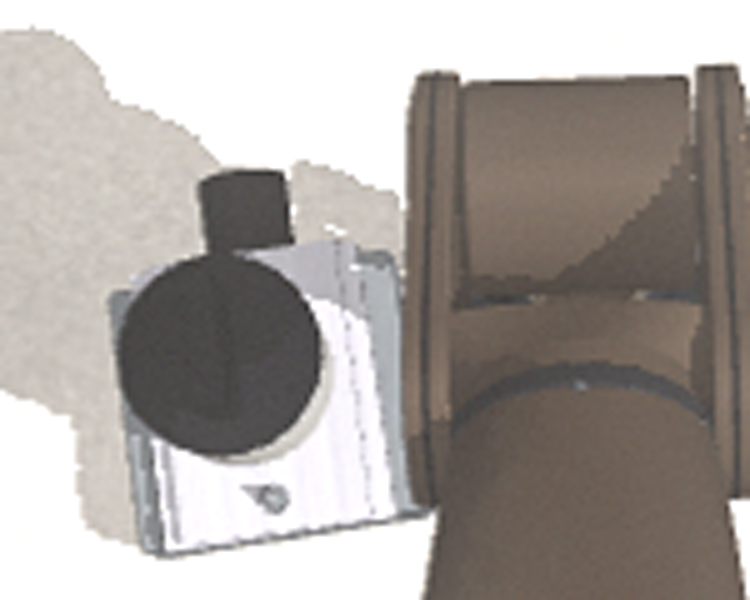

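```bash
python3 -m jog '[{"grip":0.2,"x":-0.5,"y":0.5,"z":15,"rx":0,"ry":0,"rz":0},{"grip":0.2,"x":0,"y":0,"z":15,"rx":0,"ry":0,"rz":0},{"grip":0.2,"x":0,"y":0,"z":15,"rx":0,"ry":0,"rz":0},{"grip":0.2,"x":0,"y":0,"z":15,"rx":0,"ry":0,"rz":0},{"grip":0.2,"x":0,"y":0,"z":15,"rx":0,"ry":0,"rz":0},{"grip":0.2,"x":0,"y":0,"z":11,"rx":0,"ry":0,"rz":0},{"grip":0.2,"x":0,"y":0,"z":0,"rx":0,"ry":0,"rz":0},{"grip":0.2,"x":0,"y":0,"z":0,"rx":0,"ry":0,"rz":0}]';python3 w.py .555 .119 .217 98.6
python3 - <<'E'
from h import *
s=read_camera("scene")
crop(s,205,110,130,130,6,"pics/s10.png",1.8)
E
```

```text
time: 12.77
eef_pos: [0.5556, 0.1191, 0.2215]
tcp_rot: [0.652, 0.758, 0.0, 0.0]
contact_force: [0.6, 0.3, -0.3]
opening: 0.801
t 12.77 pos [0.5556 0.1191 0.2215] yaw 98.57 zax [ 9.e-04  0.e+00 -1.e+00] F [ 0.6  0.3 -0.3] op 0.801 q [ 0.03  0.28  1.96 -0.    0.91 -1.69]
tool delta mm [-0.  -0.6  4.5] norm 4.5 rz -0.03
```

View pics/s10.png

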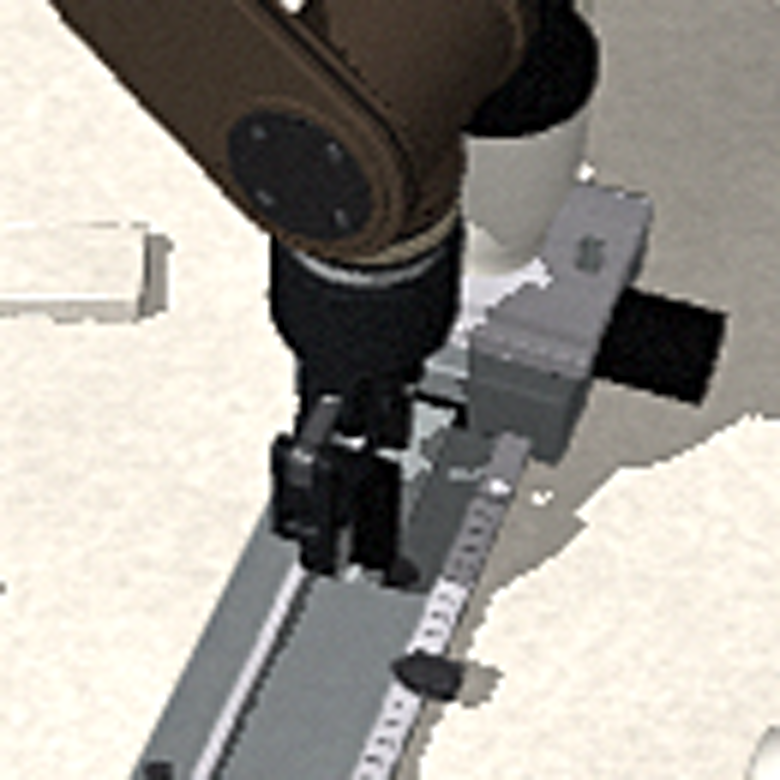

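```bash
python3 -m jog '[{"grip":0.2,"x":0,"y":0,"z":4,"rx":0,"ry":0,"rz":0},{"grip":0.6,"x":0,"y":0,"z":0,"rx":0,"ry":0,"rz":0},{"grip":0.8,"x":0,"y":0,"z":0,"rx":0,"ry":0,"rz":0},{"grip":0.9,"x":0,"y":0,"z":0,"rx":0,"ry":0,"rz":0},{"grip":1,"x":0,"y":0,"z":0,"rx":0,"ry":0,"rz":0},{"grip":1,"x":0,"y":0,"z":0,"rx":0,"ry":0,"rz":0},{"grip":1,"x":0,"y":0,"z":0,"rx":0,"ry":0,"rz":0}]' 60;python3 w.py .555 .119 .217 98.6;  python3 -m jog '[{"grip":1,"x":0,"y":0,"z":0,"rx":0,"ry":0,"rz":0},{"grip":1,"x":0,"y":0,"z":0,"rx":0,"ry":0,"rz":0}]' 100
python3 - <<'E'
# doser yaw from tray long edges in first images
from h import *
import pickle
t,s=pickle.load(open("c0.pkl","rb"))
f=lambda x,y:((x+.5)/4.4-.5+135,(y+.5)/4.4-.5+130)
for a,b,z in(((330,338),(729,272),0.01),((300,290),(716,220),.018),((295,182),(697,126),.0160)):
    A=onz(t,*f(*a),z);B=onz(t,*f(*b),z);d=A-B;print(A,B,np.degrees(np.arctan2(-d[0],d[1])))
g=cv2.cvtColor(t["frame"],cv2.COLOR_RGB2GRAY)
ls=cv2.createLineSegmentDetector().detect(g)[0][:,0]
for l in ls:
    if np.hypot(l[2]-l[0],l[3]-l[1])>30 and 135<min(l[0],l[2]) and max(l[0],l[2])<315 and 130<l[1]<235:
        A=onz(t,l[0],l[1],.015);B=onz(t,l[2],l[3],.015);d=B-A;print(l.round(1),(np.degrees(np.arctan2(-d[0],d[1]))+90)%180-90, np.hypot(*d[:2]))
E
```

```text
time: 13.4
eef_pos: [0.5554, 0.1187, 0.2171]
tcp_rot: [0.652, 0.759, -0.0, 0.001]
contact_force: [-0.8, -2.5, 1.7]
opening: 0.153
t 13.4 pos [0.5554 0.1187 0.2171] yaw 98.68 zax [ 4.0e-04 -1.4e-03 -1.0e+00] F [-0.8 -2.5  1.7] op 0.153 q [ 0.03  0.28  1.96 -0.    0.9  -1.69]
tool delta mm [ 0.3 -0.3  0.1] norm 0.5 rz 0.08
time: 13.57
eef_pos: [0.5554, 0.1187, 0.2172]
tcp_rot: [0.652, 0.758, -0.0, 0.001]
contact_force: [-1.3, -3.7, 3.9]
opening: 0.147
[0.49242296 0.19511741 0.01      ] [ 0.53104    -0.03079005  0.01      ] 9.700487172022765
[0.5186555  0.21176997 0.018     ] [ 0.55958069 -0.02289948  0.018     ] 9.892611848711715
[0.58083889 0.21591174 0.016     ] [ 0.61422421 -0.0128061   0.016     ] 8.30465772715736
[258.2 184.8 225.5 190.1] 9.536786991395871 0.08237878708041556
[205.6 213.3 151.9 221.9] 9.391429371060312 0.13404695963318689
[146.  168.1 152.9 219.2] -80.5642432079419 0.13012462629420485
[288.1 194.1 220.5 204.8] 9.322430036885777 0.1698645771459491
[295.7 178.9 259.4 184.6] 9.20891457081342 0.09187416114709787
[154.3 219.2 196.8 212.4] 9.32899513439429 0.10577782125535547
[260.5 162.6 293.2 157.2] 9.700301628712225 0.08319693806486347
[205.6 195.7 296.8 181.3] 9.313138632720637 0.22980117571665817
[198.1 210.6 190.8 160.4] -80.67457503370586 0.1282415355659455
[203.9 208.2 199.2 174.4] -81.23982817207985 0.08589740374750227
```

```bash
python3 -m jog '[{"grip":1,"x":-3,"y":0,"z":0,"rx":0,"ry":0,"rz":0},{"grip":1,"x":-6,"y":0,"z":0,"rx":0,"ry":0,"rz":0},{"grip":1,"x":-8,"y":0.1,"z":0,"rx":0,"ry":0,"rz":0},{"grip":1,"x":-8,"y":0.1,"z":0,"rx":0,"ry":0,"rz":0},{"grip":1,"x":-8,"y":0.1,"z":0,"rx":0,"ry":0,"rz":0},{"grip":1,"x":-6,"y":0.1,"z":0,"rx":0,"ry":0,"rz":0},{"grip":1,"x":-3,"y":0,"z":0,"rx":0,"ry":0,"rz":0},{"grip":1,"x":0,"y":0,"z":0,"rx":0,"ry":0,"rz":0}]' 110; python3 w.py .5554 .1187 .217 98.6;python3 - <<'E'
from h import *
s=read_camera("scene");t=read_camera("top")
import pickle; pickle.dump((t,s),open("c11.pkl","wb"))
crop(s,240,185,60,50,13,"pics/s11.png",1.8);crop(t,200,120,130,90,6,"pics/t11.png",1.8)
E
```

```text
time: 14.23
eef_pos: [0.5618, 0.0789, 0.2172]
tcp_rot: [0.652, 0.758, 0.002, -0.001]
contact_force: [-1.4, 8.7, 5.7]
opening: 0.151
t 14.23 pos [0.5618 0.0789 0.2172] yaw 98.56 zax [ 1.0e-04  4.1e-03 -1.0e+00] F [-1.4  8.7  5.7] op 0.151 q [-0.04  0.28  1.96  0.01  0.9  -1.76]
tool delta mm [40.3 -0.4  0.4] norm 40.3 rz -0.04
```

View pics/s11.png

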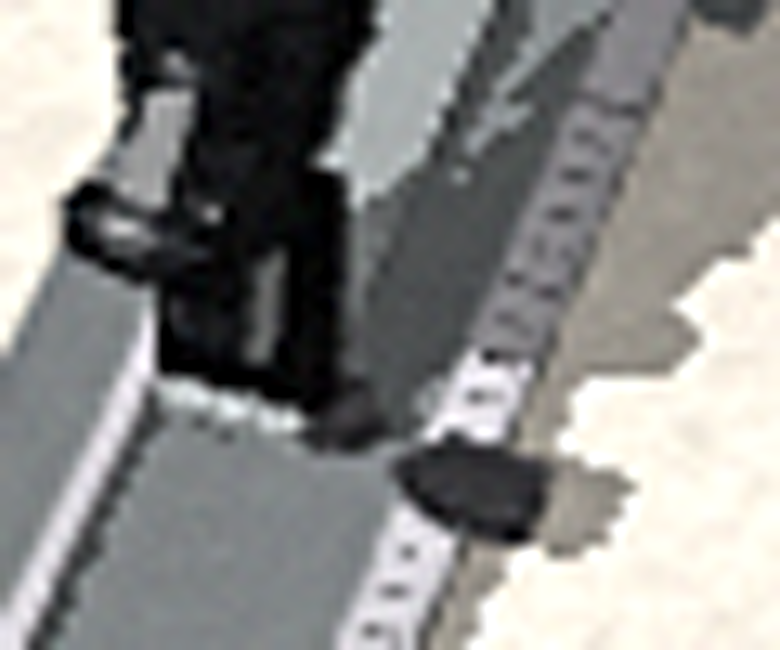

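View pics/t11.png

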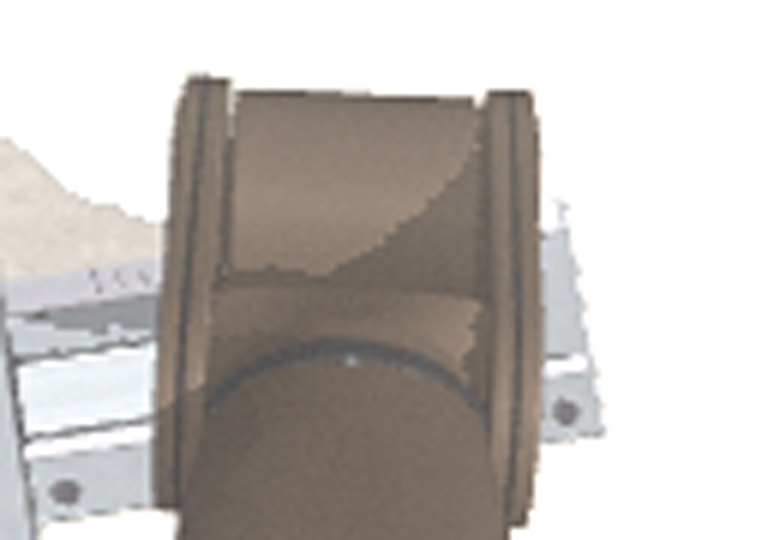

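Run:
```python
from h import *
import pickle
t,s=pickle.load(open("c11.pkl","rb"))
im=np.clip(s["frame"][210:228,260:286,::-1]*2.2,0,255).astype(np.uint8)
cv2.imwrite("pics/s11z.png",cv2.resize(im,None,fx=30,fy=30,interpolation=cv2.INTER_NEAREST))
f=lambda x,y:((x+.5)/13-.5+240,(y+.5)/13-.5+185)
a=np.radians(9.3);my=np.array([np.sin(a),-np.cos(a),0]);mx=np.array([np.cos(a),np.sin(a),0])
A=onz(s,*f(383,428),.021);B=onz(s,*f(392,468),.021);print(A,B,"gap -y",(B-A)@my,"x",(B-A)@mx)
```

```text
[0.59374168 0.08381599 0.021     ] [0.59989975 0.07623217 0.021     ] gap -y 0.008479297096387037 x 0.004851553808601074
```

View pics/s11z.png

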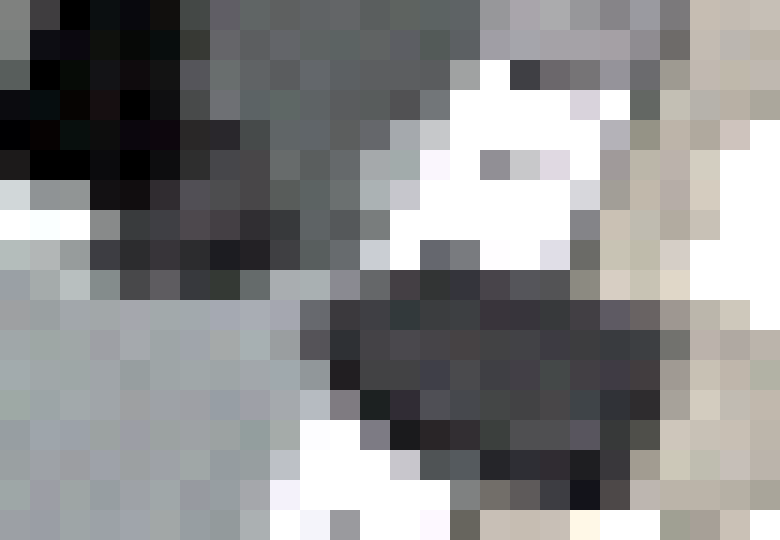

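```bash
python3 -m jog '[{"grip":1,"x":-3,"y":0.1,"z":0,"rx":0,"ry":0,"rz":0},{"grip":1,"x":-3,"y":0,"z":0,"rx":0,"ry":0,"rz":0},{"grip":1,"x":-2,"y":0,"z":0,"rx":0,"ry":0,"rz":0},{"grip":1,"x":0,"y":0,"z":0,"rx":0,"ry":0,"rz":0},{"grip":1,"x":0,"y":0,"z":0,"rx":0,"ry":0,"rz":0}]' 110; python3 w.py .5554 .1187 .217 98.6;python3 - <<'E'
from h import *
s=read_camera("scene")
import pickle; pickle.dump(s,open("c12.pkl","wb"))
crop(s,240,185,60,50,13,"pics/s12.png",1.8)
im=np.clip(s["frame"][210:230,258:284,::-1]*2.2,0,255).astype(np.uint8)
cv2.imwrite("pics/s12z.png",cv2.resize(im,None,fx=30,fy=30,interpolation=cv2.INTER_NEAREST))
E
```

```text
time: 14.75
eef_pos: [0.563, 0.0717, 0.2172]
tcp_rot: [0.652, 0.758, 0.002, -0.001]
contact_force: [-2.4, 9.8, 6.0]
opening: 0.151
t 14.75 pos [0.563  0.0717 0.2172] yaw 98.59 zax [ 0.      0.0045 -1.    ] F [-2.4  9.8  6. ] op 0.151 q [-0.05  0.28  1.96  0.01  0.9  -1.78]
tool delta mm [47.6 -0.5  0.4] norm 47.6 rz -0.01
```

View pics/s12.png

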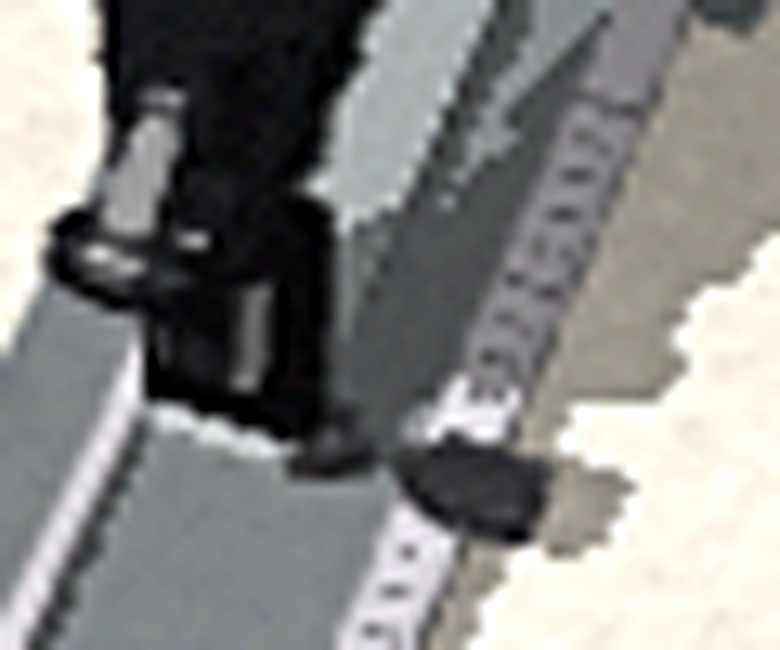

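View pics/s12z.png

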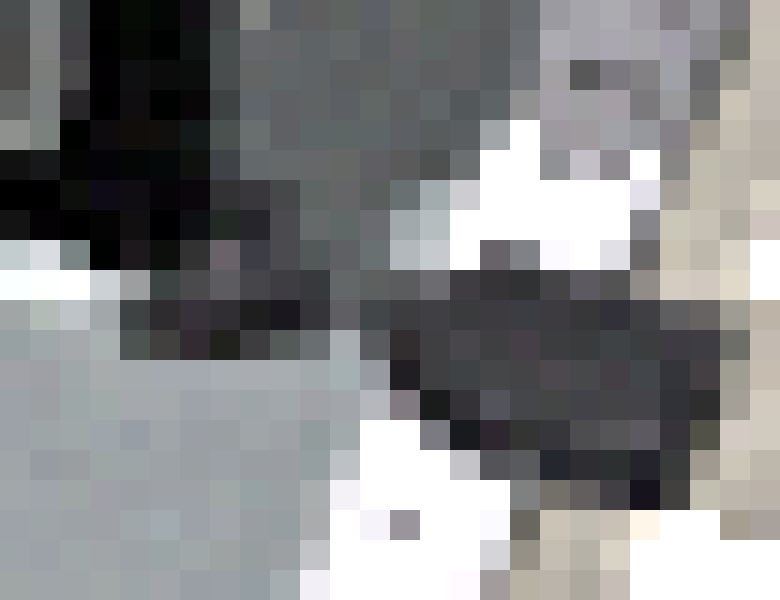

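Run:
```python
from h import *
import pickle
s=pickle.load(open("c12.pkl","rb"))
f=lambda x,y:(x/30-.5+258,y/30-.5+210)
a=np.radians(9.3);my=np.array([np.sin(a),-np.cos(a),0]);mx=np.array([np.cos(a),np.sin(a),0])
for p,q in(((330,305),(360,320)),((330,300),(360,325)),((332,310),(358,315))):
    A=onz(s,*f(*p),.021);B=onz(s,*f(*q),.021);print(A.round(4),B.round(4),"gap -y %.4f x %.4f"%((B-A)@my,(B-A)@mx))
B=onz(s,*f(360,320),.021)
P=proj(s,B)
for g in(0,.001,.002): print(g,((proj(s,B-.005*mx-g*my)-[257.5,209.5])*30).round(0))
# tip path: initial tip/pointer travel from first image
```

```text
[0.596  0.0771 0.021 ] [0.5989 0.077  0.021 ] gap -y 0.0006 x 0.0029
[0.5957 0.0776 0.021 ] [0.5992 0.0765 0.021 ] gap -y 0.0015 x 0.0032
[0.5964 0.0767 0.021 ] [0.5985 0.0774 0.021 ] gap -y -0.0003 x 0.0022
0 [304. 303.]
0.001 [308. 294.]
0.002 [312. 285.]
```

Run:
```python
from h import *
import pickle
np.set_printoptions(linewidth=200)
for n,s in(("c12",pickle.load(open("c12.pkl","rb"))),("c11",pickle.load(open("c11.pkl","rb"))[1]),("c0",pickle.load(open("c0.pkl","rb"))[1])):
    g=s["frame"].astype(int).sum(2)//3
    print(n,"cols 260..277"); 
    for r in range(213,228): print(r,g[r,260:278])
t=pickle.load(open("c0.pkl","rb"))[0]; g=t["frame"].astype(int).sum(2)//3
print("top cols 250..262")
for r in range(149,168): print(r,g[r,248:264])
```

```text
c12 cols 260..277
213 [17  0  6  0  3 29 46 44 44 44 45 43 45 39 44 66 74 73]
214 [  0   5   6   7  10  35  49  44  45  45  45  44  41  42  75 126  71  71]
215 [  2   2   2   3   7  30  47  47  47  46  43  41  36  49 117 124  66  88]
216 [  6   7   7   2   4  23  26  33  44  46  42  50  77  93 129 129 126 128]
217 [  0   2   7   0   7  17  18  34  47  46  49  76  85 122 134 133 130 130]
218 [ 58   0  12   6  23  47  29  34  39  44  50  83  92 128  46  59 115 134]
219 [128  95  72  29  34  42  32  28  26  46  43  42  49  29  24  23  31  42]
220 [88 75 29 20 24 22 14 12 24 43 31 28 29 27 28 28 28 25]
221 [76 79 36 29 22 14 28 39 49 78 41 22 29 33 29 31 28 27]
222 [75 77 77 77 77 78 79 78 76 78 70 15 29 30 32 31 34 33]
223 [74 76 77 76 74 75 74 76 74 75 84 58 12 24 39 32 31 31]
224 [ 75  75  72  75  72  72  74  74  69  76 117 121  56  12  20  23  25  35]
225 [ 71  74  74  73  72  73  72  72  71  88 125 130 123  89  38  41  18  21]
226 [ 74  74  73  74  74  75  72  72  78 111 122 125 125 129 121  58  50  43]
227 [ 73  74  75  77  73  75  72  71  78 122 112  69 126 125 115  46  88  85]
c1
[... 2792 characters left out ...]
107  82  65  65  66  67  66  63 106 119 121 126]
158 [105 105 105 106 107  78  69  67  65  66  66  64 100 134 136 118]
159 [121 122 128 105 101  90  72  66  65  66  65  63  87 134 137 119]
160 [138 137 140  97  98 104  74  65  65  69  66  59  91 130 136 134]
161 [137 138 140 122 105 103  65  54  55  61  63  59 105 135 137 117]
162 [134 138 138 104 133 143 102  73  65  65  63  92 132 136 134 124]
163 [133 139 138 138 136 137 139 110  81  63  71 108 103  92  90  88]
164 [137 137 127 114 111 112 105  95  94  86  96  96  95  96  97  98]
165 [92 91 90 95 95 94 96 96 97 97 98 96 96 97 98 97]
166 [96 97 97 98 97 96 97 97 96 98 98 97 98 97 98 95]
167 [95 97 97 97 98 95 96 98 98 98 98 98 97 96 98 98]
```

Run:
```python
from h import *
import pickle
np.set_printoptions(linewidth=200)
t=pickle.load(open("c0.pkl","rb"))[0]; g=t["frame"].astype(int).sum(2)//3
print("top cols 230..249")
for r in range(166,192): print(r,g[r,230:250])
print(-t["R"].T@t["t"])
a=np.radians(9.3);my=np.array([np.sin(a),-np.cos(a),0]);mx=np.array([np.cos(a),np.sin(a),0])
P=onz(t,257.0,163.3,.021);print("pointer",P,P@my,P@mx)
# predicted grip top-face corners for C at seat-frame
C=np.array([.5554,.1187,.085])
for sx in(-1,1):
  for sy in(-1,1):
    print(sx,sy,proj(t,C+sx*.018*mx-sy*.007*my),proj(t,C+sx*.018*mx-sy*.007*my-[0,0,.063]))
```

```text
top cols 230..249
166 [139 139 138 138 137 139 119 134 127 114 112 103  94  91  89  95  95  94  96  97]
167 [137 127 114 112 114 107  93  91  89  95  97  97  98  96  98  97  97  97  95  97]
168 [ 91  94  94  97  75  95  98  99  98 100 100  97  97  97  98  97  97  97  97  96]
169 [98 98 99 97 77 75 64 65 57 46 45 63 95 98 97 97 97 97 96 98]
170 [75 74 94 81 74 77 56 49 51 49 48 45 92 98 97 97 97 98 98 98]
171 [75 76 76 73 76 78 58 51 49 51 52 47 77 95 96 97 98 96 97 96]
172 [76 77 76 75 77 76 58 50 50 50 51 49 62 94 97 97 97 98 99 97]
173 [77 76 77 76 77 78 62 49 51 52 51 50 64 93 98 96 98 97 96 96]
174 [75 76 76 76 75 78 61 50 49 50 51 49 61 99 99 96 97 98 96 96]
175 [ 75  76  75  76  73  73  70  51  50  49  51  51  56 112 101  95  96  97  98  96]
176 [ 80  83  90  93  90  89  91  57  49  51  50  50  46 127 105  95  97  96  98  98]
177 [86 87 87 86 87 88 90 57 49 49 51 48 47 90 96 97 96 97 98 97]
178 [87 87 87 87 87 88 91 62 49 49 51 51 48 69 78 93 95 96 97 96]
179 [88 88 89 88 89 88 90 69 51 49 50 51 48 69 88 96 97 95 95 97]
180 [ 88  88  87  87  87  87  89  68  49  49  50  50  50  
[... 635 characters left out ...]
 81  78  75  70  68  71  72  86 104 108 123 142 145 143 142 141 140 140 140 140]
189 [ 73  87 103 105 121 139 142 142 142 142 141 141 140 141 140 142 130 116 114 103]
190 [142 142 141 140 140 141 140 140 140 140 130 115 113 103  91  82  86  92  94  95]
191 [140 140 139 129 116 112 114 106  91  82  87  93  95  95  95  96  96  95  98  97]
[0.36184558 0.09552604 1.18837046]
pointer [0.59993203 0.07763971 0.021     ] 0.020332120610046887 0.6045932273190834
-1 -1 [244.05272339 183.39363609] [244.33757451 187.4249378 ]
-1 1 [238.15301641 184.32308306] [238.74999973 188.30619991]
1 -1 [241.66825409 168.48546578] [242.07747606 173.28491616]
1 1 [235.79407643 169.40699349] [236.51280595 174.15906392]
```

```bash
python3 -m jog '[{"grip":1,"x":-1.4,"y":0,"z":0,"rx":0,"ry":0,"rz":0},{"grip":1,"x":0,"y":0,"z":0,"rx":0,"ry":0,"rz":0},{"grip":1,"x":0,"y":0,"z":0,"rx":0,"ry":0,"rz":0}]' 110; python3 w.py .5554 .1187 .217 98.6;python3 - <<'E'
from h import *
np.set_printoptions(linewidth=200)
G=[]
for k in range(4):
    s=read_camera("scene"); G.append(s["frame"].astype(float))
import pickle; pickle.dump(s,open("c13.pkl","wb"))
m=np.mean(G,0); g=m.mean(2).astype(int)
for r in range(214,226): print(r,g[r,258:276])
im=np.clip(m[205:232,250:286,::-1]*2.2,0,255).astype(np.uint8)
cv2.imwrite("pics/s13z.png",cv2.resize(im,None,fx=22,fy=22,interpolation=cv2.INTER_CUBIC))
E
```

```text
time: 15.05
eef_pos: [0.5632, 0.0704, 0.2172]
tcp_rot: [0.652, 0.758, 0.002, -0.002]
contact_force: [-2.7, 9.9, 4.7]
opening: 0.148
t 15.05 pos [0.5632 0.0704 0.2172] yaw 98.59 zax [ 0.      0.0046 -1.    ] F [-2.7  9.9  4.7] op 0.148 q [-0.05  0.28  1.96  0.01  0.9  -1.78]
tool delta mm [48.9 -0.5  0.4] norm 48.9 rz -0.01
214 [63 54  0  1  7  2  8 36 46 43 45 44 44 44 42 37 49 71]
215 [ 32  42   1   7   6   2   8  39  47  45  46  45  44  42  38  52 121 119]
216 [  3   6   3   5   6   1   7  28  41  46  44  45  44  39  46  93 132 130]
217 [  0   0   1   3   3   2   5  16  19  40  46  42  50  79  83 122 135 133]
218 [ 98  64   8   0   0   0  17  40  32  31  40  44  50  82  93 129  46  58]
219 [121 125  91  98  46  32  35  39  33  30  36  44  43  44  49  30  23  23]
220 [ 79  79 121 129  21  24  30  33  22  15  26  43  33  28  29  25  28  28]
221 [73 75 75 86 19 21 17 13 19 27 49 75 42 23 31 33 32 30]
222 [73 74 75 76 68 79 76 56 46 79 78 79 69 14 29 29 31 32]
223 [73 74 76 77 77 77 77 76 75 76 74 76 84 58 13 24 37 35]
224 [ 74  74  74  74  74  73  74  74  74  74  70  74 115 121  57  13  19  23]
225 [ 73  73  73  74  74  73  73  74  73  71  72  88 124 127 123  90  36  40]
```

View pics/s13z.png

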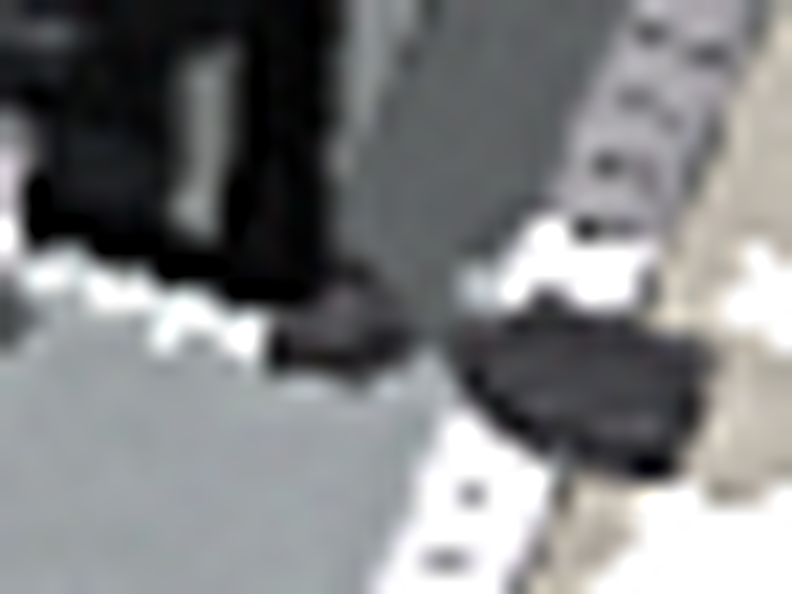

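```bash
python3 -m jog '[{"grip":1,"x":0,"y":0,"z":0,"rx":0,"ry":0,"rz":0},{"grip":1,"x":0,"y":0,"z":0,"rx":0,"ry":0,"rz":0},{"grip":1,"x":0,"y":0,"z":0,"rx":0,"ry":0,"rz":0},{"grip":1,"x":0,"y":0,"z":0,"rx":0,"ry":0,"rz":0},{"grip":1,"x":0,"y":0,"z":0,"rx":0,"ry":0,"rz":0},{"grip":1,"x":0,"y":0,"z":0,"rx":0,"ry":0,"rz":0},{"grip":1,"x":0,"y":0,"z":0,"rx":0,"ry":0,"rz":0},{"grip":1,"x":0,"y":0,"z":0,"rx":0,"ry":0,"rz":0}]' 110;python3 - <<'E'
from h import *
np.set_printoptions(linewidth=200)
s=read_camera("scene");t=read_camera("top"); g=s["frame"].astype(int).sum(2)//3
for r in range(217,224): print(r,g[r,258:276])
cv2.imwrite("pics/s14.png",cv2.resize(s["frame"][:,:,::-1],(800,600)));cv2.imwrite("pics/t14.png",cv2.resize(t["frame"][:,:,::-1],(800,600)))
E
```

```text
time: 15.92
eef_pos: [0.5632, 0.0705, 0.2172]
tcp_rot: [0.652, 0.758, 0.002, -0.001]
contact_force: [-2.0, 10.7, 5.3]
opening: 0.153
217 [  0   0   0   1   6   4   6  18  19  42  44  43  49  82  84 122 136 134]
218 [ 99  64  11   0   0   0  18  47  35  31  41  44  50  84  91 129  45  59]
219 [123 123  92 101  45  31  32  39  30  32  37  43  41  42  52  31  21  22]
220 [ 80  77 122 129  21  27  29  29  21  15  26  44  34  29  29  26  31  27]
221 [72 77 74 86 21 22 17 13 21 28 50 77 41 22 29 31 32 31]
222 [72 74 75 79 76 77 75 55 49 80 77 77 68 16 30 31 31 32]
223 [74 77 75 75 77 77 76 75 73 77 72 75 84 58 13 24 37 33]
```

View pics/s14.png

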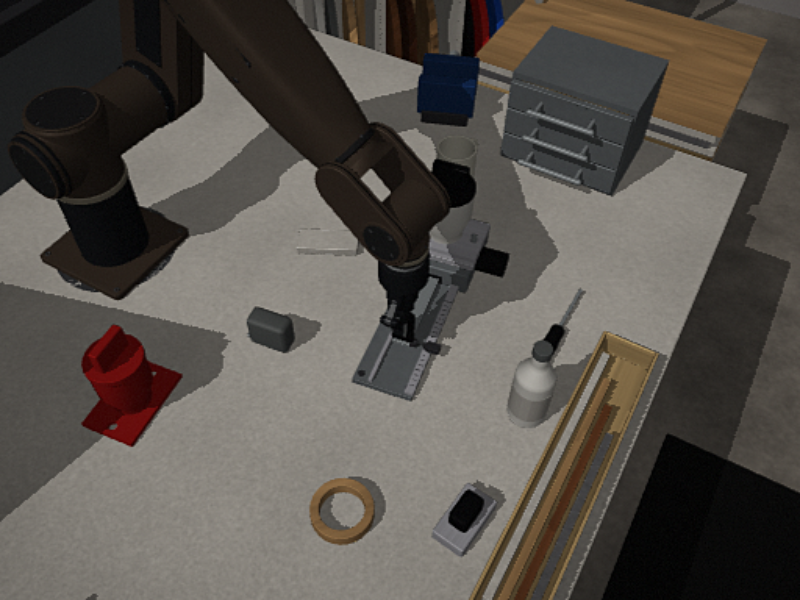

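View pics/t14.png

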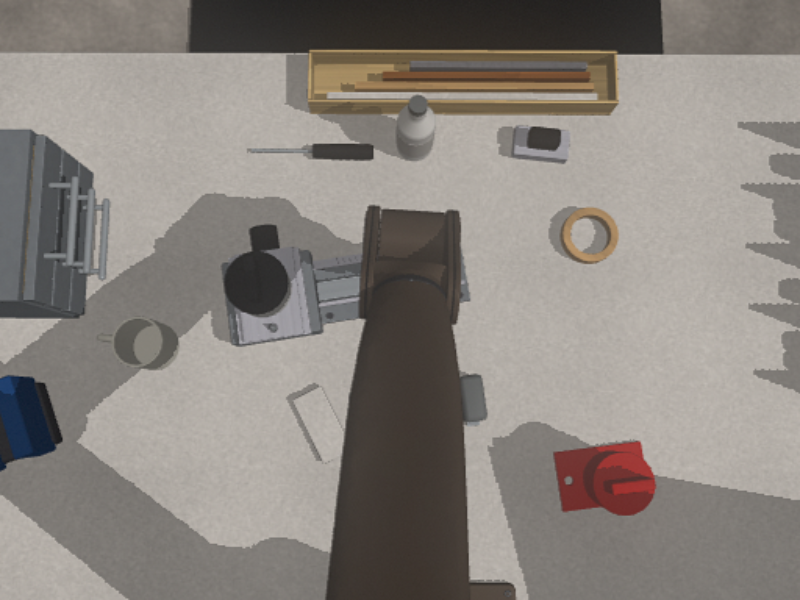

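The hold is steady: 0.9 s on, the tip pixels are unchanged. The hopper is seated at top (257,283), and everything else is where it started. I'm handing the job in.

```bash
python3 -c "
from plant import sign_off,get_state
print(sign_off()); print(get_state()['time'])"
```

```text
the job is handed in; nothing more can be done
None
the job is handed in; nothing more can be done
```

The hopper is seated and released on the doser, and the feed slide is held at the pointer with the grip still in the fingers. I handed the job in about 16 s into the run; no verdict is reported.

- **Hopper:** I carried it upright by its bar and lowered it over both pegs. At contact the TCP stood at z = 0.358 m, exactly the seat height above the pick-up. The wrist force went from −4 N to +5 N, so the flange was on the seat. After release the pictures show it level, with both pegs through the holes.
- **Slide:** I gripped the black grip at 110 N and pulled the slide out about 48 mm.
    - **Tip alignment:** In the scene camera the slide tip and pointer tip are level to about ±0.5 mm. The top-camera gap combined with the arm's travel, corrected for slight tool tilt under load, suggested up to about 0.5 mm still to pull. I followed the direct view. The arm hid the tips from the top camera.
    - **Hold:** Over the last 0.9 s the pixels at the tips did not change. The spring pulled at about 10–11 N.
- **Rest of the bench:** The last pictures show the other objects, the red look-alike included, where they were at the start.

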